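# Chock the jars on the shaker and jog it

### The job

Take the chock out of its parking bracket and set it flat on the shaker between the two side walls of the lane, toe towards the lying jars, and push it up so that the three jars are snug in a row against the end stop and cannot roll apart. Let go of the chock, then hold the large jog button fully down for at least three seconds and release it. Do not press the small stop button, and leave the spare jar, the beaker, the stacked dishes and the grey tip box where they stand.

Things in the scene. Friction and masses are not known exactly. Their poses are not given: they have to be found in the camera images.
- shaker: Fixed bench shaker: white base, steel deck 315 x 160 mm whose top, the lane floor, is 70 mm above the bench. On it two aluminium side walls, 6 mm thick and 56 mm tall above the deck, form a lane 66 mm wide, shut at one end by a stop as tall as the walls, open at the other. Origin on the bench, 125 mm short of the stop under the lane's midline; x along the lane towards the stop, z up.
- lane_end (a point): Point on the lane floor at the foot of the stop's inner face, midway between the side walls. Its x axis runs along the lane towards the stop, z up. The walls reach back to x = -295 mm. Three jars lie crosswise in the lane with gaps, none starting further back than 162 mm from the stop; from there to the open end the lane is clear.
- jar1_mid (a point): Centre of the jar nearest the end stop: a white capped jar, 40 mm diameter, 60 mm long, about 120 g, lying on its side across the lane, free to roll along it.
- jar2_mid (a point): Centre of the middle lying jar, same size.
- jar3_mid (a point): Centre of the lying jar farthest from the end stop, same size.
- chock_mid (a point): The chock, loose grey plastic, about 180 g: a low base 18 mm tall and on it an upright fin 12 mm thick whose top is 52 mm above the underside; both are 56 mm long along y. This point is the fin's centre, 26 mm above the underside. x points to the toe, y along the fin, z up. The base runs from x = -8 to +63 mm; its black rubber toe face at the +x end leans back 12 degrees.
- chock_toe (a point): Point of the toe face that meets the jar: 60 mm ahead of the fin's centre along the chock's x axis, 15.8 mm above the underside. With the row snug this point is 119.6 mm short of the end stop's face.
- bracket: Fixed steel parking bracket where the chock starts, fin over its origin (on the bench), same axes. Floor plate 95 x 50 x 6 mm; back plate 56 mm wide, 64 mm tall, 3 mm behind the fin; lip 13 mm tall ahead of the toe. So it is lifted by its two 56 mm ends, low, at the fin; between the lane walls these are out of reach: put it down first (bench near x 0.62, y -0.16 m is clear) and take it across the fin.
- jogbox: Fixed grey control box 80 (x) x 120 (y) x 40 mm tall; origin at the centre of its underside. It has a large and a small black round push button on its top.
- jog_top (a point): Centre of the top of the large jog button (32 mm diameter, the 48 mm steel collar under it is 12 mm tall). It is pressed straight down, travels 7 mm and springs back; fully down takes about 6 N. It stands at x = 0, y = +25 mm on the jog box, its top 63 mm above the bench when up.
- jog (a joint): Travel of the jog button: 0 up, 0.007 m fully down.
- stop (a joint): Travel of the small stop button (16 mm diameter, at y = -32 mm on the jog box, beside the jog button): 0 up, 0.005 m down. Not to be pressed.
- sparejar_mid (a point): Bystander: a 40 mm diameter, 60 mm tall capped jar like those in the row, standing upright on the bench in front of the shaker. This point is its centre.
- beaker_mid (a point): Bystander: glass beaker, 70 mm across and 90 mm tall, standing on the bench. This point is its centre.
- dishes_mid (a point): Bystander: two stacked clear round dishes, 90 mm across and 28 mm tall together. This point is its centre.
- tipbox_mid (a point): Bystander: grey tip box 85 x 120 x 56 mm with a white top. This point is its centre.

How it is judged (in metres and radians):
On the way, in this order (a step that is already met when the one before it is completed fails the run):
1. the chock lies flat in the lane, toe to the jars, the row snug against the stop, and the chock is let go (x of chock_toe in the frame of lane_end between -0.1276 and -0.112 m and y of chock_mid in the frame of lane_end between -0.012 and 0.012 m and z of chock_mid in the frame of lane_end between 0.021 and 0.031 m and angle between chock_mid's own z axis and vertical below 0.12 rad and angle between the x axis of chock_mid and the x axis of lane_end, either way round below 0.2 rad and z of jar1_mid in the frame of lane_end between 0.014 and 0.027 m and x of jar1_mid in the frame of lane_end between -0.03 and -0.015 m and y of jar1_mid in the frame of lane_end between -0.012 and 0.012 m and z of jar2_mid in the frame of lane_end between 0.014 and 0.027 m and x of jar2_mid in the frame of lane_end between -0.07 and -0.015 m and y of jar2_mid in the frame of lane_end between -0.012 and 0.012 m and z of jar3_mid in the frame of lane_end between 0.014 and 0.027 m and x of jar3_mid in the frame of lane_end between -0.109 and -0.015 m and y of jar3_mid in the frame of lane_end between -0.012 and 0.012 m and contact force between the fingers and chock below 0.1 N and linear speed of chock below 0.02 m/s), for 0.2 s.
2. the jog button is held down for three seconds (value of joint jog above 0.0045 m), for 2.9 s.
3. the jog button is released (value of joint jog below 0.0015 m), for 0.1 s.
At the end, for the whole second after the job is handed in: The chock rests flat and released in the lane, toe to the jars, square within 11 degrees, its toe within 8 mm of where a row without gaps puts it; the three jars lie on the lane floor between it and the stop with under 9 mm of play in all; the jog button is up (all of step 1 and value of joint jog below 0.0015 m); the robot touches nothing.
It fails at once if the small stop button is pressed (value of joint stop above 0.0025 m).
It fails at once if a bystander (sparejar) is shifted by more than 30 mm (distance of sparejar_mid from where it was at the start of the episode above 0.03 m).
It fails at once if a bystander (beaker) is shifted by more than 30 mm (distance of beaker_mid from where it was at the start of the episode above 0.03 m).
It fails at once if a bystander (dishes) is shifted by more than 30 mm (distance of dishes_mid from where it was at the start of the episode above 0.03 m).
It fails at once if a bystander (tipbox) is shifted by more than 30 mm (distance of tipbox_mid from where it was at the start of the episode above 0.03 m).
It also fails if it takes over 70 s, if anything falls off the work surface, if the arm or the gripper's body presses on something with over 40 N, if the wrist force passes 120 N, or if a joint passes its speed limit or range.

### The arm

A 6-joint arm with a two-finger parallel gripper is mounted at the origin on the work surface. World frame = base frame: x ahead of the robot, y to its left, z up, the work surface at z = 0. Lengths are in m, angles in degrees, forces in N, time in s.
With the tool pointing down it reaches from about 0.3 to 0.75 m from the base axis. Payload 8.5 kg.
Tool frame: the origin (TCP) lies between the finger pads; the fingertips stand 19 mm ahead of it and the grasp point (between the pads) is the TCP; z points along the fingers, y is the direction in which the jaws open and shut (so a half turn about z gives the same grasp; the last joint's range is limited). The gripper opens to 85 mm and grips with 20 to 120 N. Pads are 22 mm wide; open, the fingers measure 114 mm over their backs; the gripper's body (76 mm by 85 mm) begins 54 mm behind the grasp point. The pads swing forward as they close: fully open they stand 13 mm farther back than shut.
Start: joints at [63.524, 21.807, 74.336, -0, 83.858, -12.336], TCP at [0.134, 0.533, 0.25] pointing down, gripper open.
Joint ranges: [-178.18, 178.18], [-50.72, 133.34], [12.68, 142.11], [-81.47, 261.47], [9.98, 163.14], [-165.26, 165.26]. Speed limits (degrees/s): [136.94, 136.94, 180, 180, 180, 180].

### API

Orientations are given as a 3x3 rotation matrix whose columns are the frame's x, y, z axes.
In Python, from rig import env gives the robot as it stands.
- The arm moves only by the shell command python3 -m pendant 'ROWS' [OPENING] [FORCE]. ROWS is JSON, a list of rows, each a list of 2 entries, a list of its own where there are three numbers: the shift along the tool's x, y, z scaled (see below), then the turn, a rotation vector about the tool's x, y, z scaled (see below). A call has 1 to 20 rows; each row shifts and turns the commanded pose from where the row before left it, along the tool's axes as they then stand; what a row does not reach is not made up. The controller multiplies each number of a shift by 0.1 m and each number of a turn by pi/2 rad. A row lasts 1/8 s, in which the tool goes at most 62.5 mm and 10.7 degrees, less where a joint would pass 70% of its speed; a pose out of reach is approached as far as the arm can. A call with a number of a shift or a turn outside -1 to 1 is refused whole. A call with a gripper value outside its range is refused whole. OPENING is the gripper command: -1 is shut, 1 is fully open, values between are in proportion, set as the call begins (- or left out, the last holds). The fingers move at their own pace and stop on an object; FORCE is the grip in N (left out, the last holds). Time passes only in rows, so rows that do not move let the fingers close. It gives the time, the measured TCP pose, the force and the opening at its end, in the units of the state.
- env.observe(): the state, without advancing time (a new reading comes with each control period).
- env.get_image(name): name is "scene" or "side" or "wrist"; returns a dict with "image" (480x640x3 uint8, red, green, blue), "K" (3x3 intrinsics, pixels), "R" (3x3) and "t" (3): a world point X has camera coordinates R X + t. Camera axes: x right, y down, z forward; pixel columns grow to the right and rows downward; lengths in m; the calibration is good to about 2 mm. A picture is of the moment at which its call begins. There is no depth.
- env.close_job(): hands the job in, once; it reports no verdict.
The state is a dict: "time_s": time; "q": joint angles; "qvel": joint speeds; "joint_efforts": joint torques, N m; "position": TCP position; "tool_rot": TCP orientation; "ft_force": force on the tool from outside, world axes, zero at the start; "wrist_torque": the same for the moment, N m; "grip_width": finger opening in m.
Only numpy, scipy, OpenCV 4.12 (cv2) and the standard library are available. Lean on these libraries where they do the work, as an engineer would, in place of code of your own. Each camera call takes 0.05 s, during which the arm holds its last target.

## Working session

There is one attempt and no reset: what is moved stays moved. The work goes in short steps, Python scripts to look and compute and a shell command to move; the robot and the scene stay as the last step left them, time stands still between calls to the robot, and variables do not carry over. Pictures are saved under pics/ and viewed, and the job is handed in when it is done.

```bash
ls; mkdir -p pics
python3 - <<'E'
from rig import env
import cv2
s=env.observe(); print(s)
for n in ["scene","side","wrist"]:
    d=env.get_image(n); cv2.imwrite(f"pics/{n}0.png",d["image"][:,:,::-1]); print(n,d["K"].tolist(),d["R"].tolist(),d["t"].tolist())
E
```

```text
pics
{'time_s': 0.0, 'q': array([ 6.35244549e+01,  2.18421808e+01,  7.43850240e+01,  1.51120726e-03,
        8.38579704e+01, -1.23356763e+01]), 'qvel': array([-0.12058647, -0.04432794,  0.08130976, -0.08985041,  0.02446191,
        0.03085715]), 'joint_efforts': array([-2.64523587e-04, -4.48472786e+01, -2.31271577e+01, -2.64775808e-04,
        4.89754122e-03,  4.85518092e-05]), 'position': array([0.13423449, 0.53309656, 0.24969901]), 'tool_rot': array([[-9.69701451e-01,  2.44292089e-01, -6.86217708e-04],
       [ 2.44292812e-01,  9.69700615e-01, -1.31898937e-03],
       [ 3.43207064e-04, -1.44666396e-03, -9.99998895e-01]]), 'ft_force': array([-0.440117  ,  1.05840992,  0.49147132]), 'wrist_torque': array([-0.00415731, -0.05752131,  0.05477008]), 'grip_width': 0.08538512526402743}
scene [[444.29895866531376, 0.0, 315.1163256611664], [0.0, 444.29895866531376, 240.28464987705937], [0.0, 0.0, 1.0]] [[-0.7306004721062773, 0.682796083680425, 0.0035296272832434456], [0.36758646939843354, 0.3976679662015625, -0.8406785212983067], [-0.5754156216799114, -0.6129026813188099, -0.5415230055675696]] [0.41634416821421877, -0.12767570865735683, 1.2418454555527898]
side [[565.2043889996789, 0.0, 321.79009996173164], [0.0, 565.2043889996789, 234.1126332952973], [0.0, 0.0, 1.0]] [[0.7565685766422009, -0.6536805199872799, -0.017486183881972168], [-0.4853474289481272, -0.5434179510697956, -0.6849341600975588], [0.438225811712452, 0.5266865369878606, -0.7283951054919976]] [-0.44497803231852, 0.3007522726073776, 1.1059417501194653]
wrist [[330.5058121736069, 0.0, 321.3058404866744], [0.0, 330.5058121736069, 237.32874286848994], [0.0, 0.0, 1.0]] [[0.24410592385280291, 0.9697480377270998, -0.0010204236426868004], [0.9233255390837466, -0.23209847812568213, 0.305941571754237], [0.29644940009330467, -0.07562433322802416, -0.9520497431374784]] [-0.5488149043327774, -0.039532165933742695, 0.379491922991562]
```

View pics/scene0.png

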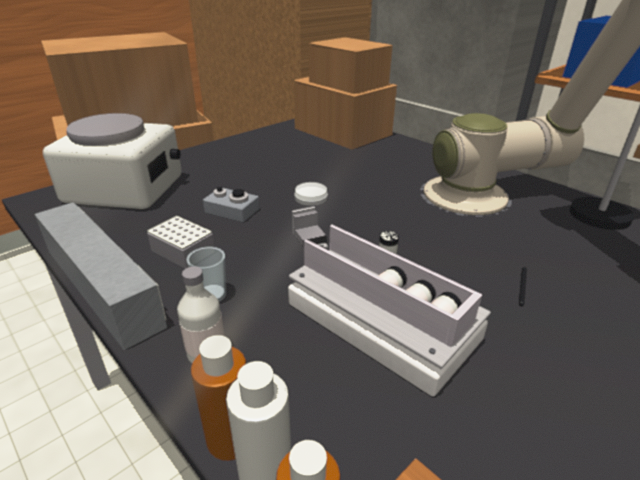

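View pics/side0.png

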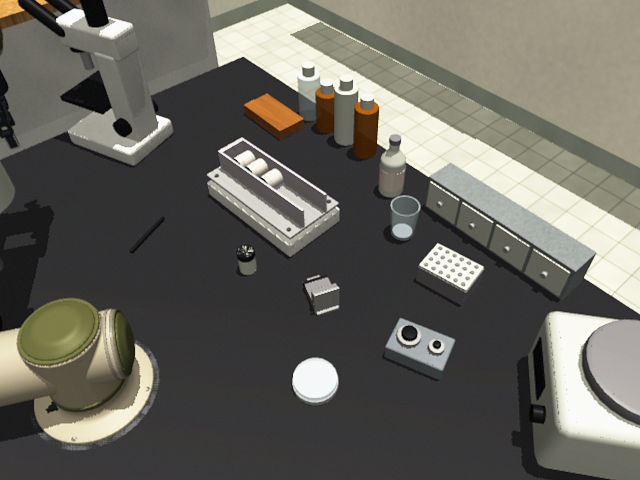

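View pics/wrist0.png

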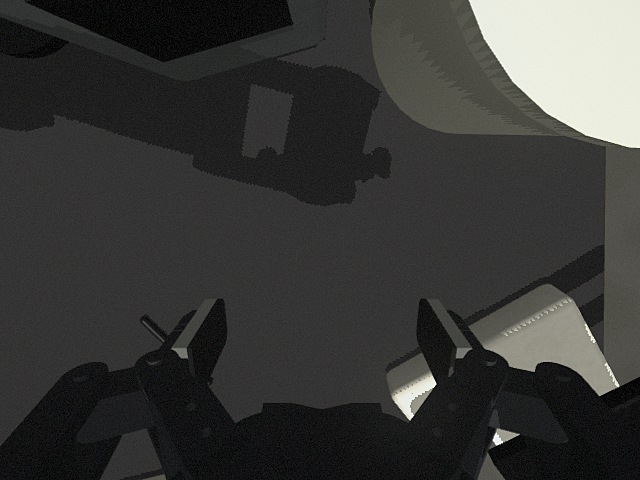

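The scene picture shows the shaker around (390,310), the chock in its bracket at (310,225) and the jog box at (232,202). In the side picture the chock is at (322,293), the jog box at (420,347) and the spare jar at (247,260). I'll zoom in to measure.

```bash
cat > h.py <<'E'
import cv2,numpy as np
def crop(img,x0,y0,w,h,k,out):
    c=img[y0:y0+h,x0:x0+w]; c=cv2.resize(c,None,fx=k,fy=k,interpolation=cv2.INTER_CUBIC)
    for x in range((x0//20+1)*20,x0+w,20):
        cv2.line(c,(int((x-x0)*k),0),(int((x-x0)*k),5),(0,255,0),1); cv2.putText(c,str(x),(int((x-x0)*k)-10,16),0,.35,(0,255,0),1)
    for y in range((y0//20+1)*20,y0+h,20):
        cv2.line(c,(0,int((y-y0)*k)),(5,int((y-y0)*k)),(0,255,0),1); cv2.putText(c,str(y),(8,int((y-y0)*k)+4),0,.35,(0,255,0),1)
    cv2.imwrite(out,c)
def P(d): return np.array(d["K"])@np.c_[np.array(d["R"]),np.array(d["t"])]
def tri(d1,u1,d2,u2):
    X=cv2.triangulatePoints(P(d1),P(d2),np.array(u1,float).reshape(2,1),np.array(u2,float).reshape(2,1)); X=(X[:3]/X[3]).ravel()
    e=[np.linalg.norm(proj(d,X)-u) for d,u in((d1,u1),(d2,u2))]
    return X,e
def proj(d,X):
    p=P(d)@np.r_[X,1]; return p[:2]/p[2]
def onplane(d,u,z):
    R=np.array(d["R"]);t=np.array(d["t"]);c=-R.T@t;r=R.T@np.linalg.inv(d["K"])@np.r_[u,1]; return c+r*(z-c[2])/r[2]
E
python3 - <<'E'
import cv2;from h import *
s=cv2.imread("pics/scene0.png");d=cv2.imread("pics/side0.png")
crop(d,200,130,150,120,5,"pics/sa.png");crop(d,290,260,180,140,4,"pics/sb.png")
crop(s,280,170,215,150,3.7,"pics/ca.png");crop(s,195,175,150,90,5,"pics/cb.png")
E
```

```text
(no output)
```

View pics/sa.png

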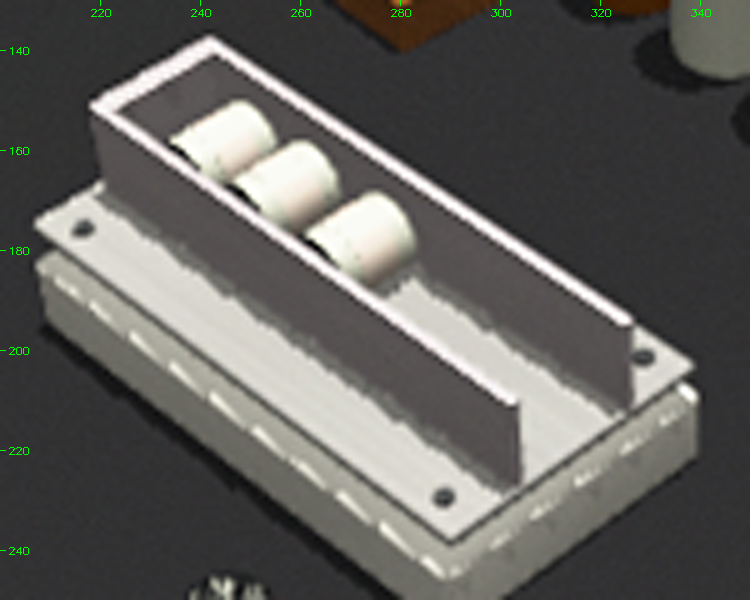

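View pics/sb.png

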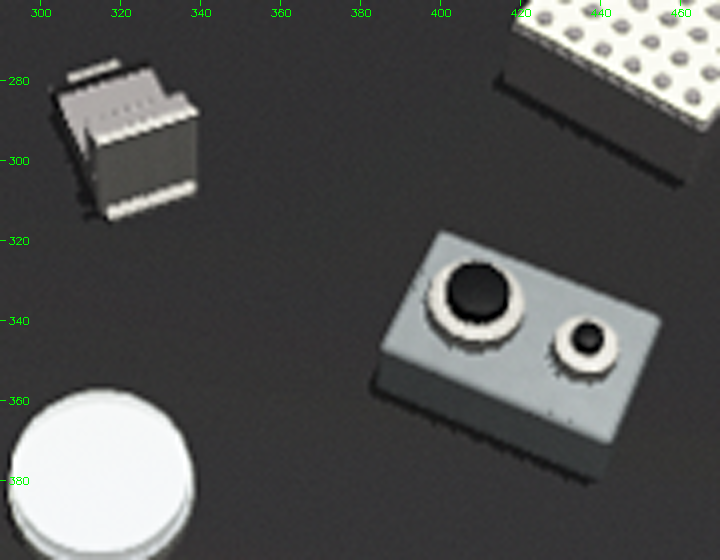

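View pics/ca.png

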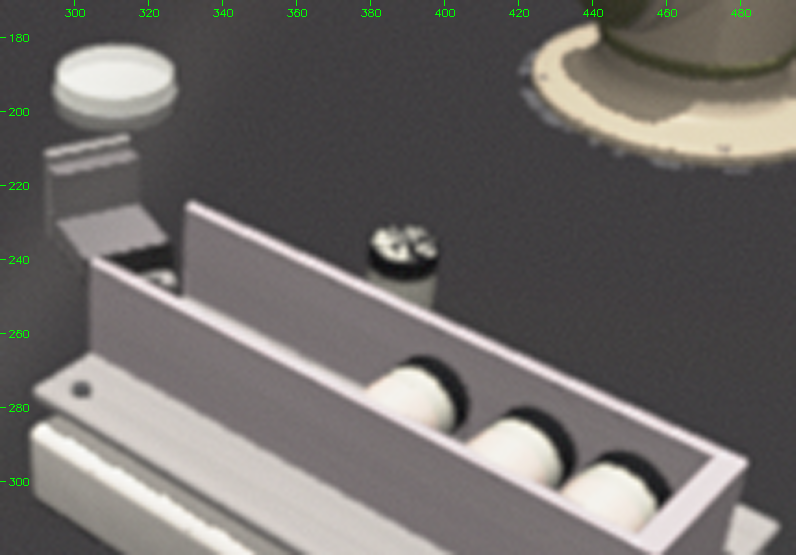

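View pics/cb.png

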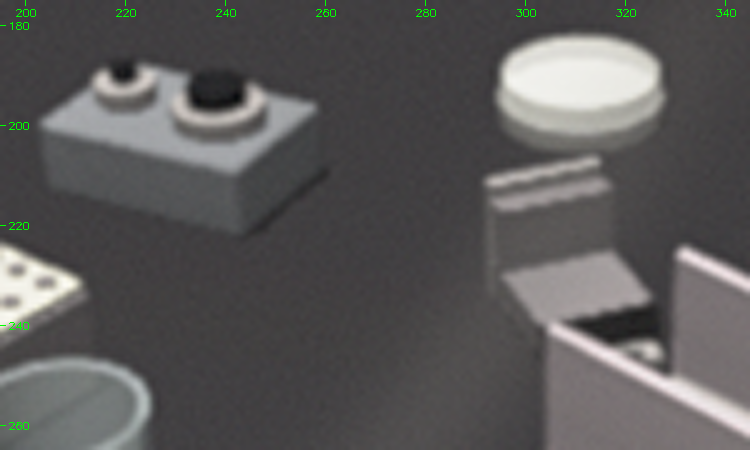

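Run:
```python
from rig import env;from h import *;import pickle
a=env.get_image("scene");b=env.get_image("side");pickle.dump((a,b),open("cal.pkl","wb"))
np.set_printoptions(precision=4,suppress=True)
for d in(a,b):print(-np.array(d["R"]).T@d["t"])
def c(k,x0,y0,px,py):return (x0+(px+.5)/k-.5,y0+(py+.5)/k-.5)
CA=lambda x,y:c(3.7,280,170,x,y)
CB=lambda x,y:c(5,195,175,x,y)
SA=lambda x,y:c(5,200,130,x,y)
SB=lambda x,y:c(4,290,260,x,y)
L={"nearwall open outer":(CA(188,203),SA(514,408)),"farwall open outer":(CA(92,259),SA(633,323)),
"stop near outer":(CA(747,462),SA(92,105)),"jog":(CB(218,82),SB(478,289)),"stopbtn":(CB(124,68),SB(588,336)),
"backplate l":(CB(487,182),SB(197,110)),"backplate r":(CB(600,159),SB(96,141)),
"base front l":(CB(548,323),SB(153,69)),"base front r":(CB(652,297),SB(60,97)),
"dish":(CB(580,75),SB(102,465)),"spare":(CA(404,243),c(5,200,130,225,590)),
"jb":(CB(317,105),SB(383,347)),"jb2":(CB(236,172),SB(440,232)),"jb3":(CB(40,122),SB(661,319))}
for k,v in L.items():
    X,e=tri(a,v[0],b,v[1]);print(k,X,np.round(e,2))
```

```text
[1.0657 0.5276 0.5637]
[-0.002  -0.7099  1.0038]
nearwall open outer [0.54   0.0084 0.1243] [0.84 0.45]
farwall open outer [0.6147 0.0146 0.1251] [1.59 0.78]
stop near outer [0.5199 0.3159 0.125 ] [1.76 0.68]
jog [ 0.5193 -0.3414  0.0616] [0.88 0.71]
stopbtn [ 0.5413 -0.3937  0.058 ] [0.83 0.69]
backplate l [ 0.4896 -0.1683  0.0633] [1.07 0.73]
backplate r [ 0.4366 -0.1486  0.0636] [1.14 0.8 ]
base front l [ 0.5103 -0.1069  0.0235] [2.13 1.33]
base front r [ 0.4598 -0.0888  0.0241] [1.22 0.79]
dish [ 0.3312 -0.2765  0.0258] [0.77 0.67]
spare [0.4072 0.0536 0.064 ] [0.13 0.08]
jb [ 0.4722 -0.3245  0.0387] [0.98 0.79]
jb2 [ 0.5433 -0.2953  0.0376] [0.94 0.7 ]
jb3 [ 0.5868 -0.4047  0.0388] [0.83 0.67]
```

```bash
cat >> h.py <<'E'
def plan(s,target,phi):
    """distance in tool axes/units from current to target (xyz) with tool down & tool-y yaw phi(deg)."""
    T=np.array(s["tool_rot"]);p=np.array(s["position"])
    dp=T.T@(np.array(target)-p)
    f=np.radians(phi);y=np.array([np.cos(f),np.sin(f),0]);z=np.array([0,0,-1.]);x=np.cross(y,z)
    Rt=np.c_[x,y,z]; rv=cv2.Rodrigues(T.T@Rt)[0].ravel()
    print("shift units",np.round(dp/0.1,3),"turn units",np.round(rv/(np.pi/2),4),"min rows",np.linalg.norm(dp)/.0625,np.degrees(np.linalg.norm(rv))/10.7)
E
python3 - <<'E'
from rig import env;from h import *
np.set_printoptions(precision=4,suppress=True)
s=env.observe();d=env.get_image("wrist")
T=s["tool_rot"];p=s["position"];R=np.array(d["R"])
print("cam in tool",T.T@(-R.T@d["t"]-p));print("cam axes in tool",(T.T@R.T))
print(np.degrees(np.arctan2(T[1,1],T[0,1])))
plan(s,[0.45,-0.16,0.30],-20)
E
```

```text
cam in tool [ 0.0786 -0.0008 -0.1231]
cam axes in tool [[ 0.0002 -0.952  -0.3062]
 [ 1.      0.0001  0.0004]
 [-0.0003 -0.3062  0.952 ]]
75.85835991686625
shift units [-4.755 -5.951 -0.496] turn units [-0.0004  0.0003  1.0651] min rows 12.213768714514785 8.958725560587844
```

```bash
python3 -m pendant '[[[-0.34,-0.425,-0.035],[0,0,0]],[[-0.34,-0.425,-0.035],[0,0,0]],[[-0.34,-0.425,-0.035],[0,0,0]],[[-0.34,-0.425,-0.035],[0,0,0]],[[-0.34,-0.425,-0.035],[0,0,0]],[[-0.34,-0.425,-0.035],[0,0,0]],[[-0.34,-0.425,-0.035],[0,0,0]],[[-0.34,-0.425,-0.035],[0,0,0]],[[-0.34,-0.425,-0.035],[0,0,0]],[[-0.34,-0.425,-0.035],[0,0,0]],[[-0.34,-0.425,-0.035],[0,0,0]],[[-0.34,-0.425,-0.035],[0,0,0]],[[-0.34,-0.425,-0.035],[0,0,0]],[[-0.34,-0.425,-0.035],[0,0,0]]]' 1 40
python3 -m pendant '[[[0,0,0],[0,0,0.1065]],[[0,0,0],[0,0,0.1065]],[[0,0,0],[0,0,0.1065]],[[0,0,0],[0,0,0.1065]],[[0,0,0],[0,0,0.1065]],[[0,0,0],[0,0,0.1065]],[[0,0,0],[0,0,0.1065]],[[0,0,0],[0,0,0.1065]],[[0,0,0],[0,0,0.1065]],[[0,0,0],[0,0,0.1065]],[[0,0,0],[0,0,0]],[[0,0,0],[0,0,0]]]'
python3 - <<'E'
from rig import env;from h import *;import pickle
np.set_printoptions(precision=4,suppress=True)
d=env.get_image("wrist");pickle.dump(d,open("w1.pkl","wb"))
cv2.imwrite("pics/w1.png",d["image"][:,:,::-1]);crop(d["image"][:,:,::-1],0,0,640,480,1.25,"pics/w1g.png")
s=env.observe();print(s["position"],s["q"],s["time_s"])
E
```

```text
time_s: 2.05
position: [0.451, -0.1618, 0.2995]
tool_rot: [[-0.97, 0.245, 0.0], [0.245, 0.97, -0.0], [-0.0, 0.0, -1.0]]
ft_force: [1.0, 0.3, 1.0]
grip_width: 0.0851
time_s: 3.55
position: [0.4506, -0.1599, 0.2993]
tool_rot: [[0.339, 0.941, -0.0], [0.941, -0.339, 0.0], [0.0, -0.0, -1.0]]
ft_force: [-0.1, 0.2, -0.5]
grip_width: 0.0852
[ 0.4506 -0.1599  0.2993] [-33.7679  12.5729  79.6495  -0.0002  87.7819 -13.9285] 3.6
```

View pics/w1g.png

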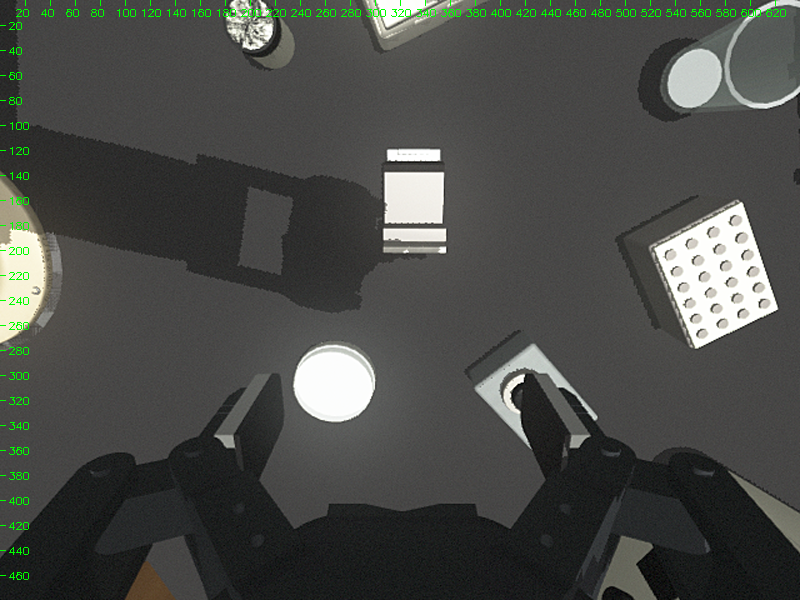

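The chock stands at about (331,160) in wrist pixels, nearly square to the image, with the jog box at (425,315) and the dishes at (268,305). I'll zoom in on the chock.

Run:
```python
from h import *
i=cv2.imread("pics/w1.png");crop(i,290,110,80,100,6,"pics/w1z.png")
```

```text
(no output)
```

View pics/w1z.png

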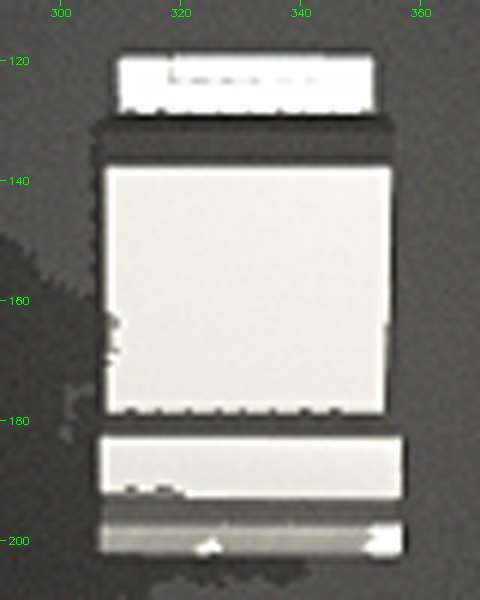

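Run:
```python
from h import *;import pickle
np.set_printoptions(precision=4,suppress=True)
a,b=pickle.load(open("cal.pkl","rb"));w=pickle.load(open("w1.pkl","rb"))
C=lambda px,py:(290+(px+.5)/6-.5,110+(py+.5)/6-.5)
F=[C(99,437),C(403,437),C(403,497),C(99,497)]
Q=[onplane(w,u,.058) for u in F];print(np.array(Q),np.mean(Q,0),[np.linalg.norm(Q[i]-Q[i-1]) for i in range(4)])
B=[C(105,167),C(392,167),C(384,412),C(107,412)]
Qb=np.array([onplane(w,u,.024) for u in B]);print(Qb,np.linalg.norm(Qb[1]-Qb[0]))
print(np.degrees(np.arctan2(*(Q[0]-Q[1])[1::-1])),np.degrees(np.arctan2(*(Qb[0]-Qb[1])[1::-1])))
# triangulate with side/scene
CB=lambda x,y:(195+(x+.5)/5-.5,175+(y+.5)/5-.5)
print(tri(a,CB(548,323),w,B[1]),tri(a,CB(652,297),w,B[0]))
print(tri(a,CB(500,207),w,F[1]),tri(a,CB(612,186),w,F[0]))
BP=[C(99,523),C(403,523)];print([onplane(w,u,.064) for u in BP])
```

```text
[[ 0.4429 -0.1317  0.058 ]
 [ 0.4953 -0.1505  0.058 ]
 [ 0.4919 -0.1611  0.058 ]
 [ 0.439  -0.142   0.058 ]] [ 0.4673 -0.1463  0.058 ] [np.float64(0.011064872542919981), np.float64(0.05569475903926912), np.float64(0.011069236333564185), np.float64(0.05621405806412308)]
[[ 0.459  -0.0878  0.024 ]
 [ 0.5109 -0.1065  0.024 ]
 [ 0.495  -0.1505  0.024 ]
 [ 0.443  -0.1317  0.024 ]] 0.055192614508160126
160.2069019529923 160.20482047640277
(array([ 0.5086, -0.1042,  0.0243]), [np.float64(0.7860854132987254), np.float64(2.769968843988648)]) (array([ 0.4583, -0.0871,  0.0244]), [np.float64(0.24026836536471055), np.float64(0.8532882630366467)])
(array([ 0.4948, -0.1498,  0.0598]), [np.float64(0.133555751505678), np.float64(0.5054229889915803)]) (array([ 0.4423, -0.131 ,  0.0586]), [np.float64(0.20056721914083317), np.float64(0.7653595117087953)])
[array([ 0.4379, -0.1456,  0.064 ]), array([ 0.4902, -0.1644,  0.064 ])]
```

```bash
python3 -m pendant '[[[0.282,0.109,0],[0,0,0]],[[0,0,0.4],[0,0,0]],[[0,0,0.4],[0,0,0]],[[0,0,0.4],[0,0,0]],[[0,0,0.4],[0,0,0]],[[0,0,0.3],[0,0,0]],[[0,0,0.1],[0,0,0]],[[0,0,0],[0,0,0]],[[0,0,0],[0,0,0]]]' 1 60
python3 - <<'E'
from rig import env;from h import *
s=env.observe();plan(s,[.4704,-.1371,.026],-19.8)
d=env.get_image("wrist");cv2.imwrite("pics/w2.png",d["image"][:,:,::-1])
E
```

```text
time_s: 4.72
position: [0.471, -0.1375, 0.1005]
tool_rot: [[0.341, 0.94, 0.002], [0.94, -0.341, -0.001], [-0.0, 0.002, -1.0]]
ft_force: [0.5, -0.6, 0.8]
grip_width: 0.0855
shift units [ 0.002 -0.009  0.745] turn units [ 0.0014  0.0003 -0.0018] min rows 1.191364248069829 0.019580233213941128
```

View pics/w2.png

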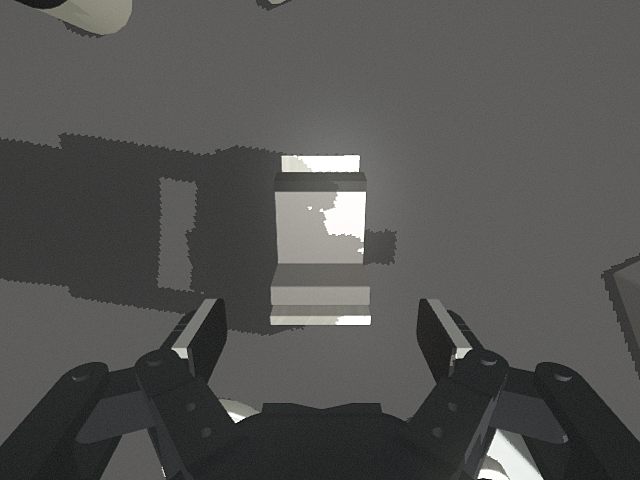

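The chock is centred between the jaws: its centre is at column 320 and the pads are at about 215 and 428. I'll go down and grip.

```bash
python3 -m pendant '[[[0,0,0.3],[0,0,0]],[[0,0,0.25],[0,0,0]],[[0,0,0.13],[0,0,0]],[[0,0,0.06],[0,0,0]],[[0,0,0],[0,0,0]]]' 1 60
python3 -m pendant '[[[0,0,0],[0,0,0]],[[0,0,0],[0,0,0]],[[0,0,0],[0,0,0]],[[0,0,0],[0,0,0]],[[0,0,0],[0,0,0]],[[0,0,0],[0,0,0]],[[0,0,0],[0,0,0]]]' -1 60
python3 - <<'E'
from rig import env;from h import *
d=env.get_image("wrist");cv2.imwrite("pics/w3.png",d["image"][:,:,::-1])
E
```

```text
time_s: 5.4
position: [0.4707, -0.1373, 0.0257]
tool_rot: [[0.342, 0.94, 0.001], [0.94, -0.342, -0.0], [-0.0, 0.001, -1.0]]
ft_force: [0.1, -1.2, -0.1]
grip_width: 0.0854
time_s: 6.28
position: [0.4708, -0.1373, 0.0261]
tool_rot: [[0.342, 0.94, 0.001], [0.94, -0.342, -0.001], [-0.0, 0.001, -1.0]]
ft_force: [-0.2, 0.5, 5.4]
grip_width: 0.0548
```

View pics/w3.png

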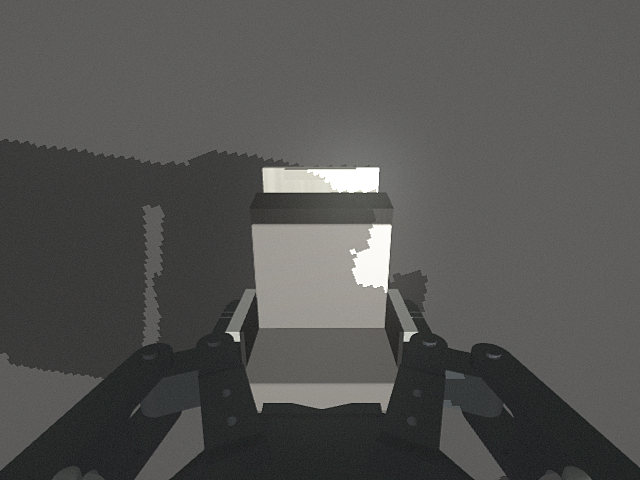

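```bash
python3 -m pendant '[[[0,0,-0.1],[0,0,0]],[[0,0,-0.3],[0,0,0]],[[0,0,-0.4],[0,0,0]],[[0,0,-0.3],[0,0,0]],[[0,0,0],[0,0,-0.09]],[[0,0,0],[0,0,-0.09]],[[0,0,0],[0,0,-0.087]],[[0,0,0],[0,0,0]],[[0,0,0],[0,0,0]]]'
python3 - <<'E'
from rig import env;from h import *;import pickle
np.set_printoptions(precision=4,suppress=True)
w=pickle.load(open("w1.pkl","rb"));print("beaker base",onplane(w,(693/1.25,78/1.25),.003),"tipbox corner",onplane(w,(650/1.25,250/1.25),.056))
s=env.observe();plan(s,[.619,-.15,.14],4)
d=env.get_image("wrist");cv2.imwrite("pics/w4.png",d["image"][:,:,::-1])
E
```

```text
time_s: 7.45
position: [0.4704, -0.1371, 0.1356]
tool_rot: [[-0.068, 0.998, 0.0], [0.998, 0.068, -0.0], [-0.0, 0.0, -1.0]]
ft_force: [-0.1, 0.6, -1.0]
grip_width: 0.0555
beaker base [ 0.7518 -0.1066  0.003 ] tipbox corner [ 0.6619 -0.2317  0.056 ]
shift units [-0.229  1.474 -0.044] turn units [ 0.0001  0.0001 -0.0012] min rows 2.387571877876355 0.010204662510773248
```

View pics/w4.png

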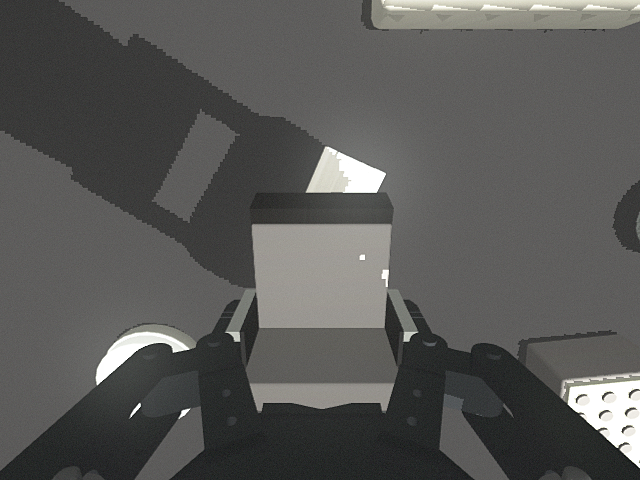

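```bash
python3 -m pendant '[[[-0.06,0.45,0],[0,0,0]],[[-0.06,0.45,0],[0,0,0]],[[-0.05,0.437,0],[0,0,0]],[[0,0,0.4],[0,0,0]],[[0,0,0.35],[0,0,0]],[[0,0,0.25],[0,0,0]],[[0,0,0.08],[0,0,0]],[[0,0,0.04],[0,0,0]],[[0,0,0],[0,0,0]],[[0,0,0],[0,0,0]]]'
```

```text
time_s: 8.75
position: [0.6054, -0.1449, 0.0242]
tool_rot: [[-0.07, 0.998, 0.001], [0.998, 0.07, -0.001], [-0.001, 0.001, -1.0]]
ft_force: [-0.7, 1.2, -2.2]
grip_width: 0.0551
```

```bash
python3 -m pendant '[[[0,0,0.02],[0,0,0]],[[0,0,0.01],[0,0,0]],[[0,0,0],[0,0,0]]]'
python3 -m pendant '[[[0,0,0.01],[0,0,0]],[[0,0,0],[0,0,0]]]'
```

```text
time_s: 9.12
position: [0.605, -0.1447, 0.0203]
tool_rot: [[-0.07, 0.998, -0.0], [0.998, 0.07, 0.0], [0.0, -0.0, -1.0]]
ft_force: [-0.5, -0.5, -1.2]
grip_width: 0.0548
time_s: 9.38
position: [0.6051, -0.1447, 0.0202]
tool_rot: [[-0.07, 0.998, 0.0], [0.998, 0.07, -0.0], [-0.0, 0.0, -1.0]]
ft_force: [-3.4, 1.8, 5.8]
grip_width: 0.0549
```

```bash
python3 -m pendant '[[[0,0,0],[0,0,0]],[[0,0,0],[0,0,0]],[[0,0,0],[0,0,0]],[[0,0,0],[0,0,0]],[[0,0,-0.1],[0,0,0]],[[0,0,-0.4],[0,0,0]],[[0,0,-0.5],[0,0,0]],[[0,0,-0.5],[0,0,0]],[[0,0,-0.5],[0,0,0]]]' 1
python3 -m pendant '[[[0,0,0],[0,0,0.1111]],[[0,0,0],[0,0,0.1111]],[[0,0,0],[0,0,0.1111]],[[0,0,0],[0,0,0.1111]],[[0,0,0],[0,0,0.1111]],[[0,0,0],[0,0,0.1111]],[[0,0,0],[0,0,0.1111]],[[0,0,0],[0,0,0.1111]],[[0,0,0],[0,0,0.1111]],[[0,0,0],[0,0,0]],[[0,0,0],[0,0,0]]]'
python3 - <<'E'
from rig import env;from h import *;import pickle
d=env.get_image("wrist");pickle.dump(d,open("w5.pkl","wb"));cv2.imwrite("pics/w5.png",d["image"][:,:,::-1])
print(env.observe()["q"])
E
```

```text
time_s: 10.5
position: [0.6048, -0.1446, 0.2219]
tool_rot: [[-0.07, 0.998, 0.001], [0.998, 0.07, -0.0], [-0.0, 0.001, -1.0]]
ft_force: [0.3, -0.1, -0.2]
grip_width: 0.0852
time_s: 11.88
position: [0.605, -0.1447, 0.2197]
tool_rot: [[0.997, 0.074, 0.0], [0.074, -0.997, -0.0], [0.0, 0.0, -1.0]]
ft_force: [0.2, 0.5, 0.3]
grip_width: 0.0856
[-2.43387702e+01  3.03340229e+01  6.50724399e+01 -1.26910902e-03
  8.45802942e+01  6.14585002e+01]
```

View pics/w5.png

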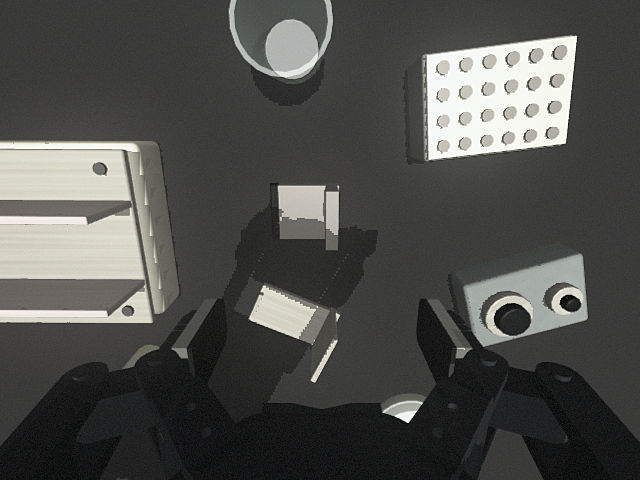

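The chock stands at (305,215) on the bench with its fin at columns 326–339 and its toe to the left, towards the shaker. The jog button is at (513,317), and the shaker's open end is at the left.

Run:
```python
from h import *
i=cv2.imread("pics/w5.png");crop(i,250,165,110,100,7,"pics/w5a.png");crop(i,0,120,200,220,2.7,"pics/w5b.png");crop(i,440,230,160,130,5,"pics/w5c.png")
```

```text
(no output)
```

View pics/w5a.png

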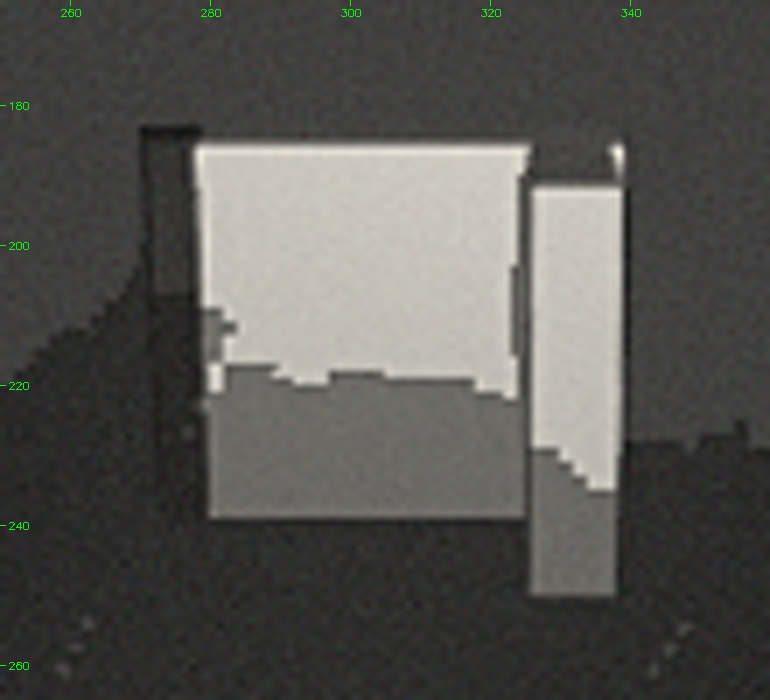

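View pics/w5b.png

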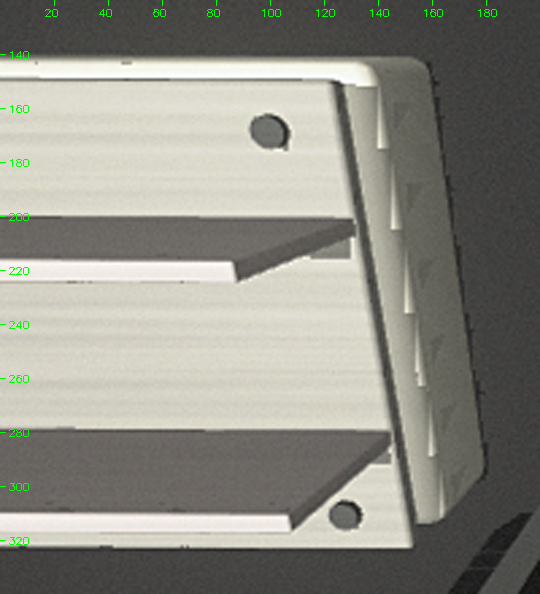

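View pics/w5c.png

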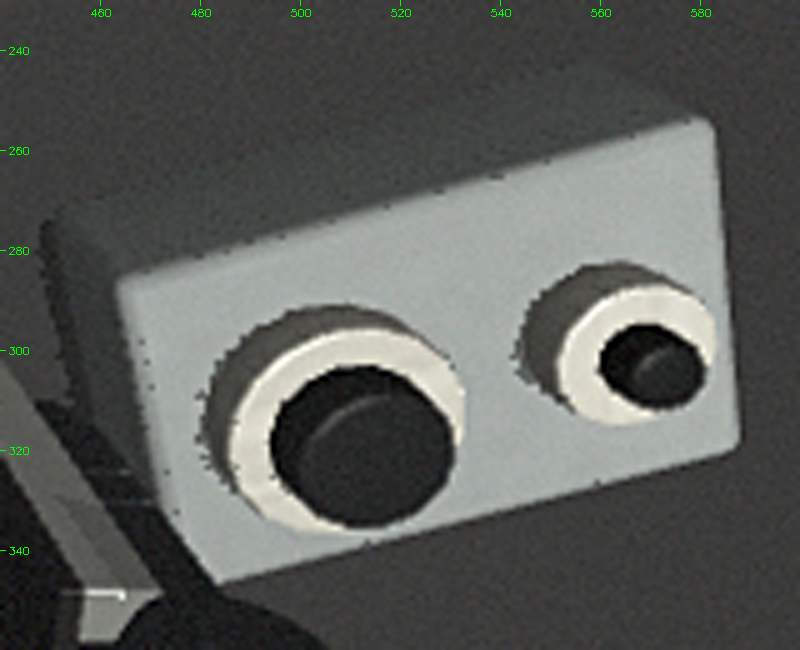

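Run:
```python
from h import *;import pickle
np.set_printoptions(precision=4,suppress=True)
a,b=pickle.load(open("cal.pkl","rb"));w=pickle.load(open("w5.pkl","rb"))
c=lambda k,x0,y0:(lambda x,y:(x0+(x+.5)/k-.5,y0+(y+.5)/k-.5))
A=c(7,250,165);B=c(2.7,0,120);C=c(5,440,230)
F=[A(531,185),A(625,185),A(618,597),A(529,597)]
Q=np.array([onplane(w,u,.052) for u in F]);print("fin",Q,Q.mean(0),np.linalg.norm(Q-np.roll(Q,1,0),axis=1))
d=Q[0]-Q[3]+Q[1]-Q[2];print("fin y dir deg",np.degrees(np.arctan2(d[1],d[0])))
Bt=[A(195,145),A(528,145),A(526,518),A(207,518)];Qb=np.array([onplane(w,u,.018) for u in Bt]);print("base",Qb)
d=Qb[0]-Qb[1]+Qb[3]-Qb[2];print("base x dir",np.degrees(np.arctan2(d[1],d[0])))
for n,u in{"far out end":B(236,261),"far out 0":B(0,261),"far in end":B(237,282),"far in 0":B(0,282),"near in end":B(292,513),"near in 0":B(0,513),"near out end":B(290,532),"near out 0":B(0,532)}.items():print(n,onplane(w,u,.126))
print("deck corners",onplane(w,B(333,80),.07),onplane(w,B(413,547),.07))
print("floor foot",onplane(w,B(355,219),.07),onplane(w,B(390,432),.07))
print("jog",onplane(w,C(365,446),.063),"stop",onplane(w,C(655,366),.058))
print(tri(b,(290+(478+.5)/4-.5,260+289/4.-.4),w,C(365,446)))
print("far end tri",tri(a,(304.7,240),w,B(236,261)),tri(a,(330.6,224.7),w,B(290,532)),tri(b,(302.6,211.4),w,B(290,532)))
```

```text
fin [[ 0.6329 -0.1469  0.052 ]
 [ 0.6338 -0.1587  0.052 ]
 [ 0.5786 -0.1628  0.052 ]
 [ 0.5777 -0.151   0.052 ]] [ 0.6058 -0.1549  0.052 ] [0.0553 0.0119 0.0553 0.0119]
fin y dir deg 4.2056731467467765
base [[ 0.6292 -0.1003  0.018 ]
 [ 0.6327 -0.1469  0.018 ]
 [ 0.5777 -0.1509  0.018 ]
 [ 0.5743 -0.1039  0.018 ]]
base x dir 94.25473552529762
far out end [0.6166 0.0141 0.126 ]
far out 0 [0.6122 0.0729 0.126 ]
far in end [0.6111 0.0146 0.126 ]
far in 0 [0.6066 0.0742 0.126 ]
near in end [0.5456 0.0089 0.126 ]
near in 0 [0.5396 0.0888 0.126 ]
near out end [0.5395 0.0102 0.126 ]
near out 0 [0.5336 0.0902 0.126 ]
deck corners [0.6574 0.0173 0.07  ] [0.4996 0.0067 0.07  ]
floor foot [0.6157 0.0151 0.07  ] [0.5435 0.0107 0.07  ]
jog [ 0.5246 -0.3365  0.063 ] stop [ 0.5433 -0.3915  0.058 ]
(array([ 0.5223, -0.3405,  0.0581]), [np.float64(0.13673949693950543), np.float64(0.7743332416699247)])
far end tri (array([0.6136, 0.0167, 0.124 ]), [np.float64(0.7364521312776922), np.float64(3.4730623303533297)]) (array([0.5393, 0.0107, 0.125 ]), [np.float64(0.13249874090132452), np.float64(0.5695054285493779)]) (array([0.5402, 0.0075, 0.1255]), [np.float64(0.5661461335683716), np.float64(4.058276657480389)])
```

```bash
python3 -m pendant '[[[0,0.102,0.2],[0,0,0]],[[0,0,0.45],[0,0,0]],[[0,0,0.45],[0,0,0]],[[0,0,0.35],[0,0,0]],[[0,0,0.2],[0,0,0]],[[0,0,0.1],[0,0,0]],[[0,0,0.027],[0,0,0]],[[0,0,0],[0,0,0]]]' 0.1 60
python3 -m pendant '[[[0,0,0],[0,0,0]],[[0,0,0],[0,0,0]],[[0,0,0],[0,0,0]],[[0,0,0],[0,0,0]],[[0,0,0],[0,0,0]],[[0,0,0],[0,0,0]]]' -1 60
python3 - <<'E'
from rig import env;from h import *;import pickle
d=env.get_image("wrist");cv2.imwrite("pics/w6.png",d["image"][:,:,::-1])
E
```

```text
time_s: 12.92
position: [0.6061, -0.155, 0.0423]
tool_rot: [[0.997, 0.071, 0.001], [0.071, -0.997, -0.001], [0.001, 0.001, -1.0]]
ft_force: [-0.4, -0.1, 1.1]
grip_width: 0.047
time_s: 13.68
position: [0.606, -0.155, 0.0422]
tool_rot: [[0.997, 0.071, 0.001], [0.071, -0.997, -0.0], [0.001, 0.001, -1.0]]
ft_force: [0.2, 0.1, 5.2]
grip_width: 0.0112
```

View pics/w6.png

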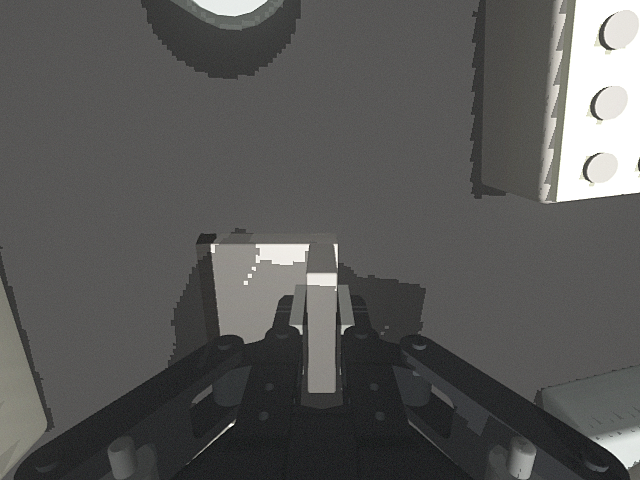

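```bash
python3 -m pendant '[[[0,0,-0.1],[0,0,0]],[[0,0,-0.35],[0,0,0]],[[0,0,-0.5],[0,0,0]],[[0,0,-0.5],[0,0,0]],[[0,0,0],[0,0,0]],[[-0.04,-0.45,0],[0,0,0]],[[-0.04,-0.5,0],[0,0,0]],[[-0.04,-0.5,0],[0,0,0]],[[-0.04,-0.45,0],[0,0,0]],[[0,-0.232,0],[0,0,0]],[[0,0,0],[0,0,0]],[[0,0,0],[0,0,0]]]'
python3 - <<'E'
from rig import env;from h import *;import pickle
d={n:env.get_image(n) for n in("wrist","scene","side")};pickle.dump(d,open("w7.pkl","wb"))
for n in d:cv2.imwrite(f"pics/{n}7.png",d[n]["image"][:,:,::-1])
crop(cv2.imread("pics/side7.png"),190,90,180,140,4.4,"pics/side7z.png")
crop(cv2.imread("pics/scene7.png"),280,150,215,190,3.1,"pics/scene7z.png")
E
```

```text
time_s: 15.22
position: [0.5746, 0.056, 0.1859]
tool_rot: [[0.998, 0.07, -0.001], [0.07, -0.998, -0.0], [-0.001, 0.0, -1.0]]
ft_force: [-0.4, -0.7, -1.8]
grip_width: 0.011
```

View pics/wrist7.png

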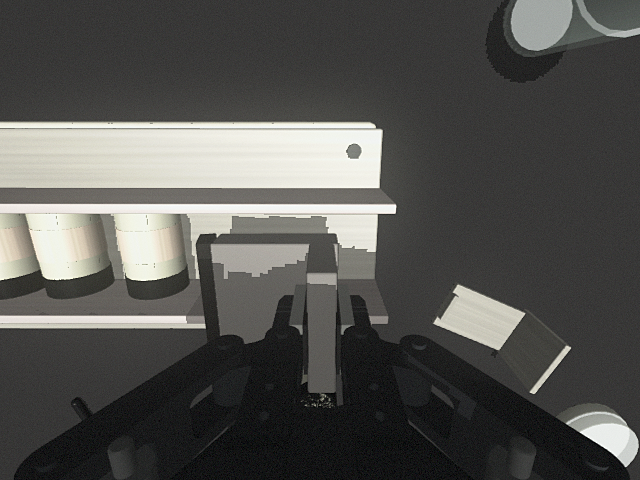

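View pics/side7z.png

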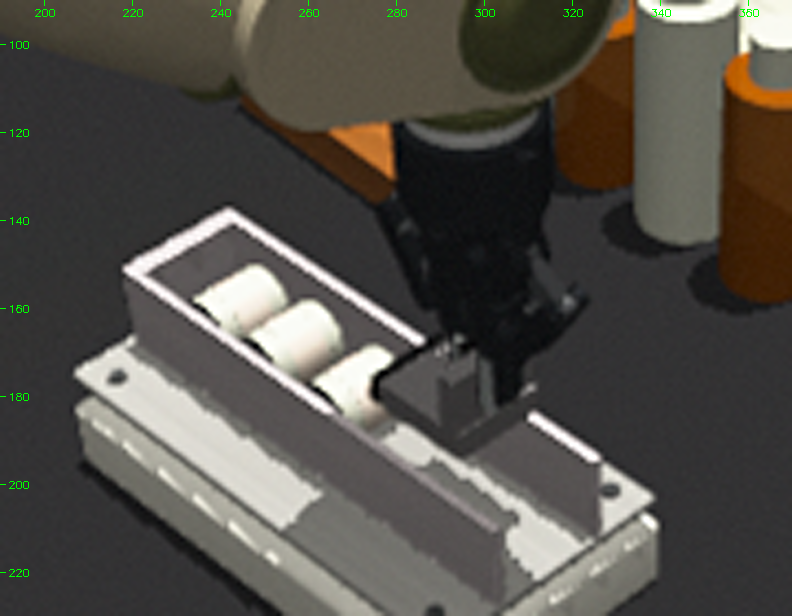

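View pics/scene7z.png

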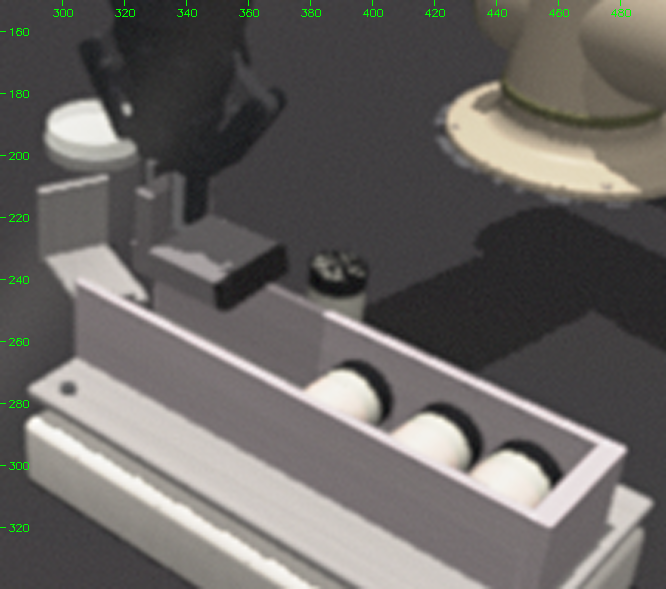

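The wrist view shows the chock over the lane with its toe (column ~205) facing the jars at columns 5–190. The wall tops run along rows ~205–213 and ~317–327. I'll measure the walls.

Run:
```python
from h import *;import pickle
i=cv2.imread("pics/wrist7.png");crop(i,0,180,400,160,2,"pics/w7a.png")
g=cv2.cvtColor(i,cv2.COLOR_BGR2GRAY).astype(int)
for x in(5,50,100,150,180,380):
    print(x,g[184:220,x].tolist(),g[300:335,x].tolist())
```

```text
5 [201, 205, 201, 164, 81, 94, 94, 97, 97, 100, 95, 101, 99, 102, 98, 101, 99, 102, 89, 118, 236, 240, 233, 233, 232, 233, 232, 231, 228, 175, 187, 189, 191, 188, 193, 191] [99, 97, 93, 96, 94, 96, 93, 92, 91, 97, 96, 93, 92, 91, 89, 141, 231, 230, 226, 225, 223, 226, 230, 182, 202, 201, 212, 210, 89, 51, 58, 56, 58, 59, 63]
50 [204, 203, 207, 200, 86, 102, 104, 105, 99, 99, 99, 105, 104, 101, 107, 108, 99, 102, 98, 117, 235, 243, 239, 237, 235, 235, 231, 234, 227, 207, 249, 244, 242, 242, 242, 242] [96, 95, 93, 96, 96, 96, 100, 93, 99, 97, 97, 98, 94, 95, 91, 135, 233, 231, 227, 225, 225, 224, 225, 183, 200, 203, 210, 209, 119, 51, 62, 65, 60, 60, 62]
100 [218, 212, 215, 209, 90, 106, 103, 99, 105, 105, 105, 105, 106, 108, 107, 107, 107, 108, 99, 113, 236, 247, 243, 240, 241, 240, 237, 238, 239, 201, 115, 115, 110, 106, 90, 93] [96, 100, 96, 97, 97, 99, 97, 97, 94, 94, 101, 98, 102, 94, 91, 133, 233, 236, 228, 230, 225, 224, 226, 181, 198, 200, 207, 205, 120, 53, 60, 60, 64, 62, 60]
150 [224, 222, 225, 218, 94, 103, 110, 108, 103, 109, 111, 106, 110, 111, 112, 110, 109, 108, 100, 11
[... 204 characters left out ...]
04, 200, 119, 52, 61, 65, 64, 67, 62]
180 [224, 224, 228, 227, 91, 109, 110, 106, 107, 110, 108, 105, 112, 110, 112, 111, 113, 110, 105, 118, 232, 250, 245, 244, 243, 244, 239, 239, 244, 209, 105, 111, 114, 107, 107, 96] [98, 98, 101, 95, 94, 98, 90, 97, 96, 95, 93, 100, 100, 96, 91, 128, 229, 241, 234, 235, 232, 226, 228, 190, 199, 199, 205, 207, 121, 52, 56, 62, 63, 69, 66]
380 [56, 55, 59, 63, 77, 103, 107, 104, 102, 103, 101, 105, 105, 106, 105, 102, 109, 106, 99, 109, 196, 249, 246, 243, 244, 243, 241, 242, 247, 217, 45, 73, 73, 69, 73, 76] [83, 80, 82, 78, 79, 82, 79, 77, 78, 83, 76, 80, 76, 76, 74, 86, 126, 143, 140, 135, 134, 135, 136, 129, 46, 57, 59, 59, 59, 57, 53, 58, 53, 62, 57]
```

View pics/w7a.png

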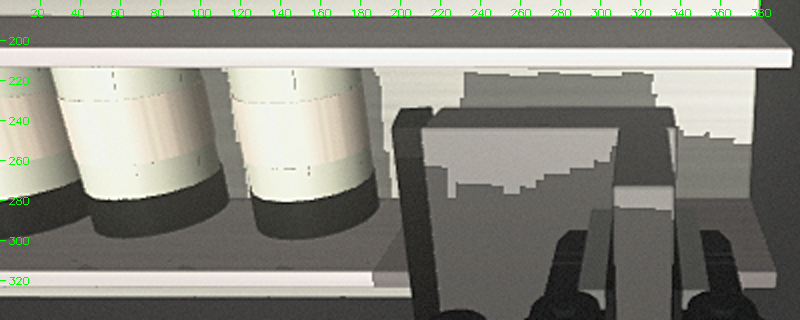

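Run:
```python
from rig import env;from h import *;import pickle
np.set_printoptions(precision=4,suppress=True)
W=pickle.load(open("w7.pkl","rb"));w=W["wrist"];s=env.observe();T=s["tool_rot"];p=s["position"];print(p)
L=lambda X:T.T@(X-p)
for n,u,z in[("far in",(5,212.8),.126),("far in",(300,212.8),.126),("near in",(5,314.7),.126),("near in",(180,314.7),.126),("far end",(396,210),.126),("near end",(387,319),.126),
 ("basefar toe",(211.5,243.5),.162),("basefar rear",(309.5,243.5),.162),("fin far l",(307.5,272.5),.196),("fin far r",(336.5,272.5),.196),("fin near l",(307.5,391),.196),
 ("jar3 r",(190,255),.09),("deckfar",(0,128),.07),("deckend far",(382,130),.07)]:
    X=onplane(w,u,z);print(n,X,L(X))
```

```text
[0.5748 0.0557 0.1863]
far in [0.5957 0.237  0.126 ] [ 0.0335 -0.1794  0.0603]
far in [0.6076 0.0698 0.126 ] [ 0.0337 -0.0118  0.0603]
near in [0.5287 0.2517 0.126 ] [-0.0323 -0.1987  0.0603]
near in [0.5365 0.1418 0.126 ] [-0.0322 -0.0886  0.0603]
far end [0.613  0.0157 0.126 ] [0.0354 0.0426 0.0603]
near end [0.5426 0.0115 0.126 ] [-0.0351  0.0419  0.0603]
basefar toe [0.5988 0.1088 0.162 ] [ 0.0276 -0.0513  0.0243]
basefar rear [0.602  0.0629 0.162 ] [ 0.0276 -0.0053  0.0243]
fin far l [0.6023 0.0625 0.196 ] [ 0.0279 -0.0048 -0.0097]
fin far r [0.6031 0.0517 0.196 ] [ 0.028   0.0059 -0.0097]
fin near l [0.5479 0.0593 0.196 ] [-0.0265 -0.0055 -0.0097]
jar3 r [0.5625 0.1478 0.09  ] [-0.0058 -0.0927  0.0963]
deckfar [0.6388 0.281  0.07  ] [ 0.0796 -0.2203  0.1163]
deckend far [0.656  0.0193 0.07  ] [0.0786 0.0419 0.1163]
```

```bash
python3 -m pendant '[[[0,0,0.15],[0,0,0]],[[0,0,0.25],[0,0,0]],[[0,0,0.2],[0,0,0]],[[0,0,0.08],[0,0,0]],[[0,0,0],[0,0,0]],[[0,0,0],[0,0,0]]]'
python3 - <<'E'
from rig import env;from h import *
d=env.get_image("wrist");cv2.imwrite("pics/w8.png",d["image"][:,:,::-1])
E
```

```text
time_s: 16.12
position: [0.5751, 0.0566, 0.1193]
tool_rot: [[0.998, 0.071, 0.001], [0.071, -0.998, -0.0], [0.001, 0.0, -1.0]]
ft_force: [-0.2, -0.5, -2.0]
grip_width: 0.0106
```

View pics/w8.png

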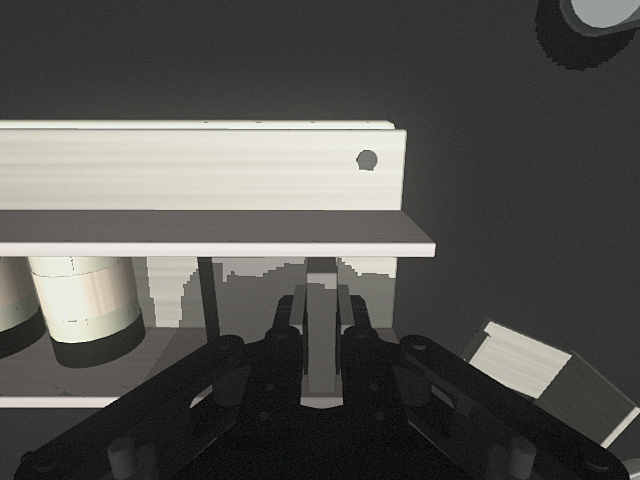

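The chock is inside the lane with no contact force. The fin is at column ~321 and the toe at ~208, with jar 3's rear at ~145. I'll lower it to the floor in small steps.

```bash
python3 -m pendant '[[[0,0,0.03],[0,0,0]],[[0,0,0.02],[0,0,0]],[[0,0,0],[0,0,0]]]'
python3 -m pendant '[[[0,0,0.015],[0,0,0]],[[0,0,0],[0,0,0]]]'
```

```text
time_s: 16.55
position: [0.5747, 0.0567, 0.1135]
tool_rot: [[0.997, 0.071, -0.0], [0.071, -0.997, 0.0], [-0.0, -0.0, -1.0]]
ft_force: [0.2, -0.4, -1.3]
grip_width: 0.0114
time_s: 16.8
position: [0.5748, 0.0566, 0.1123]
tool_rot: [[0.998, 0.071, 0.0], [0.071, -0.998, -0.0], [0.0, 0.0, -1.0]]
ft_force: [-1.0, 0.2, -0.2]
grip_width: 0.0112
```

```bash
python3 -m pendant '[[[0,-0.08,0],[0,0,0]],[[0,-0.08,0],[0,0,0]],[[0,-0.08,0],[0,0,0]],[[0,-0.08,0],[0,0,0]],[[0,-0.08,0],[0,0,0]],[[0,-0.06,0],[0,0,0]],[[0,-0.06,0],[0,0,0]],[[0,-0.05,0],[0,0,0]],[[0,-0.04,0],[0,0,0]],[[0,-0.03,0],[0,0,0]],[[0,0,0],[0,0,0]],[[0,0,0],[0,0,0]]]'
python3 - <<'E'
from rig import env;from h import *;import pickle
d={n:env.get_image(n) for n in("wrist","scene","side")};pickle.dump(d,open("w9.pkl","wb"))
for n in d:cv2.imwrite(f"pics/{n}9.png",d[n]["image"][:,:,::-1])
crop(cv2.imread("pics/side9.png"),190,90,180,140,4.4,"pics/side9z.png")
crop(cv2.imread("pics/scene9.png"),280,150,215,190,3.1,"pics/scene9z.png")
E
```

```text
time_s: 18.3
position: [0.5703, 0.1208, 0.1123]
tool_rot: [[0.998, 0.071, 0.0], [0.071, -0.998, 0.001], [0.0, -0.001, -1.0]]
ft_force: [0.4, -0.4, 3.9]
grip_width: 0.0108
```

View pics/side9z.png

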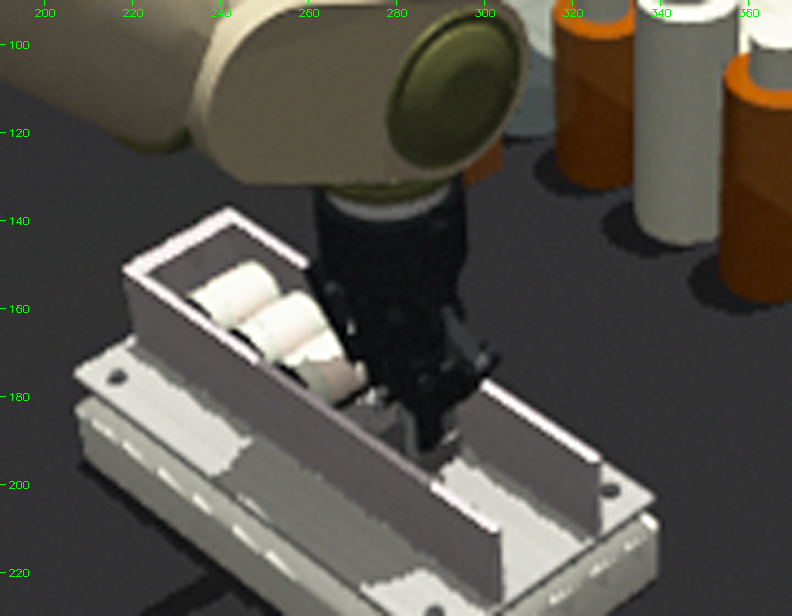

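View pics/scene9z.png

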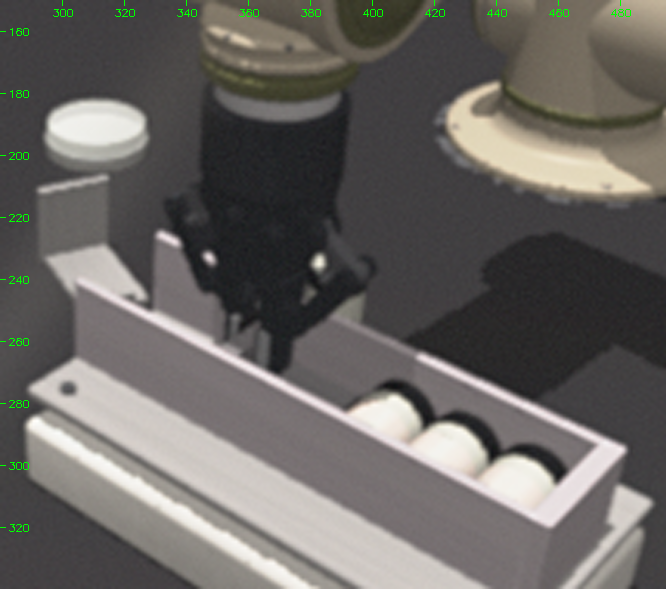

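View pics/wrist9.png

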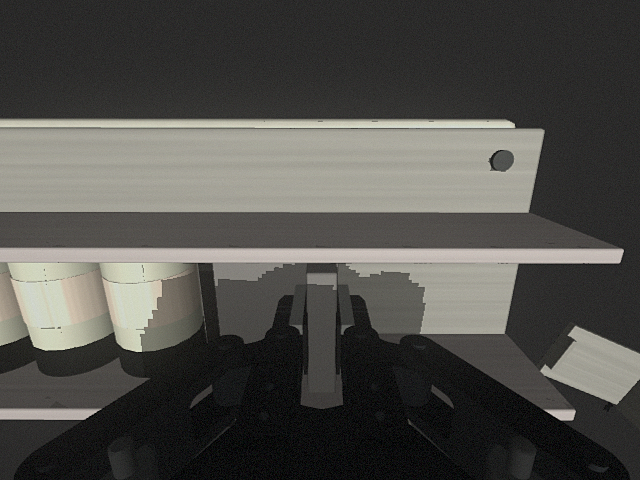

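The row is nearly closed: small gaps remain between the jars and the toe is against jar 3. I'll push in small steps and watch the force.

```bash
python3 -m pendant '[[[0,-0.03,0],[0,0,0]],[[0,-0.02,0],[0,0,0]],[[0,0,0],[0,0,0]]]'
python3 -m pendant '[[[0,-0.02,0],[0,0,0]],[[0,0,0],[0,0,0]]]'
python3 -m pendant '[[[0,-0.015,0],[0,0,0]],[[0,0,0],[0,0,0]]]'
```

```text
time_s: 18.82
position: [0.57, 0.1254, 0.1123]
tool_rot: [[0.997, 0.071, 0.0], [0.071, -0.997, -0.001], [0.0, 0.001, -1.0]]
ft_force: [0.3, -1.9, 5.0]
grip_width: 0.0108
time_s: 19.08
position: [0.5698, 0.1273, 0.1122]
tool_rot: [[0.998, 0.071, 0.0], [0.071, -0.998, -0.001], [0.0, 0.001, -1.0]]
ft_force: [0.1, -1.9, 4.8]
grip_width: 0.0112
time_s: 19.32
position: [0.5697, 0.1288, 0.1122]
tool_rot: [[0.998, 0.071, 0.0], [0.071, -0.998, -0.001], [0.0, 0.001, -1.0]]
ft_force: [0.7, -2.8, 6.2]
grip_width: 0.0108
```

```bash
python3 -m pendant '[[[0,-0.01,0],[0,0,0]],[[0,0,0],[0,0,0]]]'
python3 -m pendant '[[[0,-0.008,0],[0,0,0]],[[0,0,0],[0,0,0]]]'
```

```text
time_s: 19.58
position: [0.5697, 0.129, 0.1122]
tool_rot: [[0.998, 0.07, 0.0], [0.07, -0.998, -0.002], [0.0, 0.002, -1.0]]
ft_force: [-0.2, -6.0, 5.3]
grip_width: 0.0111
time_s: 19.82
position: [0.5697, 0.1291, 0.1122]
tool_rot: [[0.998, 0.07, 0.0], [0.07, -0.998, -0.003], [-0.0, 0.003, -1.0]]
ft_force: [0.9, -10.6, 5.6]
grip_width: 0.0113
```

```bash
python3 -m pendant '[[[0,0.01,0],[0,0,0]],[[0,0,0],[0,0,0]]]'
python3 -m pendant '[[[0,0,0],[0,0,0]],[[0,0,0],[0,0,0]],[[0,0,0],[0,0,0]],[[0,0,0],[0,0,0]]]' -0.1
python3 -m pendant '[[[0,0,-0.1],[0,0,0]],[[0,0,-0.3],[0,0,0]],[[0,0,-0.5],[0,0,0]],[[0,0,-0.5],[0,0,0]],[[0.3,0.4,-0.1],[0,0,0]],[[0,0.5,0],[0,0,0]],[[0,0,0],[0,0,0]],[[0,0,0],[0,0,0]]]'
python3 - <<'E'
from rig import env;from h import *;import pickle
d={n:env.get_image(n) for n in("wrist","scene","side")};pickle.dump(d,open("w10.pkl","wb"))
for n in d:cv2.imwrite(f"pics/{n}10.png",d[n]["image"][:,:,::-1])
crop(cv2.imread("pics/side10.png"),190,90,180,140,4.4,"pics/side10z.png")
crop(cv2.imread("pics/scene10.png"),280,150,215,190,3.1,"pics/scene10z.png")
E
```

```text
time_s: 20.08
position: [0.5697, 0.129, 0.1122]
tool_rot: [[0.998, 0.07, 0.0], [0.07, -0.998, -0.001], [0.0, 0.001, -1.0]]
ft_force: [0.8, -5.5, 5.5]
grip_width: 0.0109
time_s: 20.58
position: [0.5694, 0.1299, 0.112]
tool_rot: [[0.997, 0.071, -0.0], [0.071, -0.997, 0.0], [-0.0, -0.0, -1.0]]
ft_force: [0.9, 0.1, 0.5]
grip_width: 0.0382
time_s: 21.58
position: [0.6056, 0.0425, 0.2626]
tool_rot: [[0.998, 0.07, 0.0], [0.07, -0.998, 0.0], [0.0, -0.0, -1.0]]
ft_force: [0.6, 0.5, -0.6]
grip_width: 0.0384
```

View pics/side10z.png

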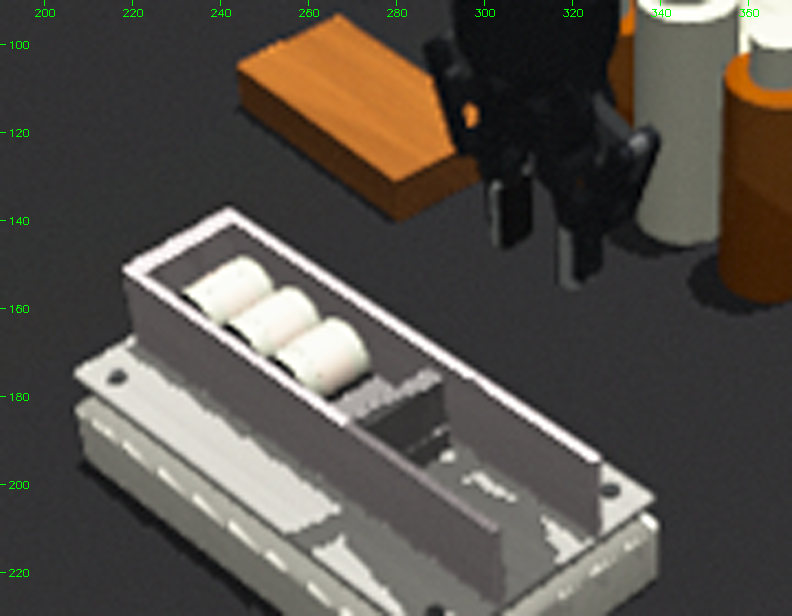

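View pics/scene10z.png

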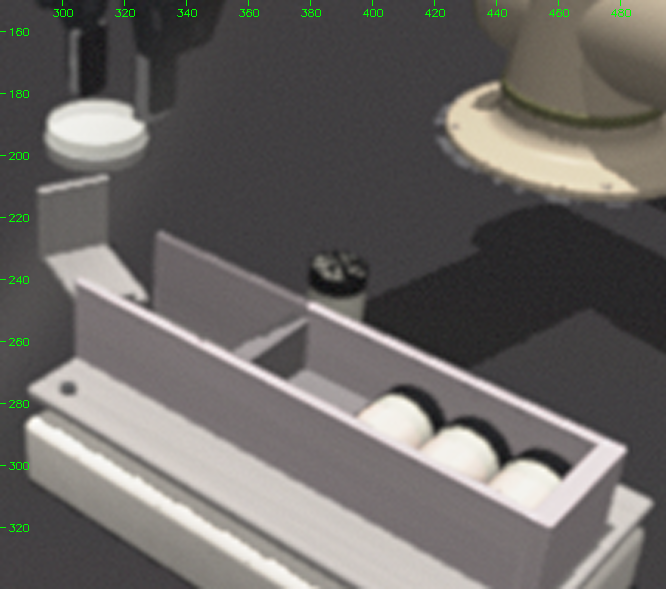

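View pics/wrist10.png

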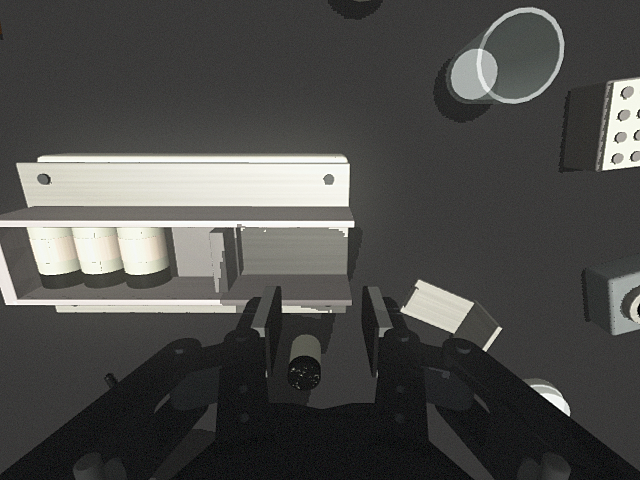

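The chock sits flat, and the three jars are touching each other and the toe (wrist: jars at columns 33–170, fin at 212–228). I'll check the numbers.

Run:
```python
from h import *
i=cv2.imread("pics/wrist10.png");crop(i,0,195,265,120,3,"pics/w10a.png")
```

```text
(no output)
```

View pics/w10a.png

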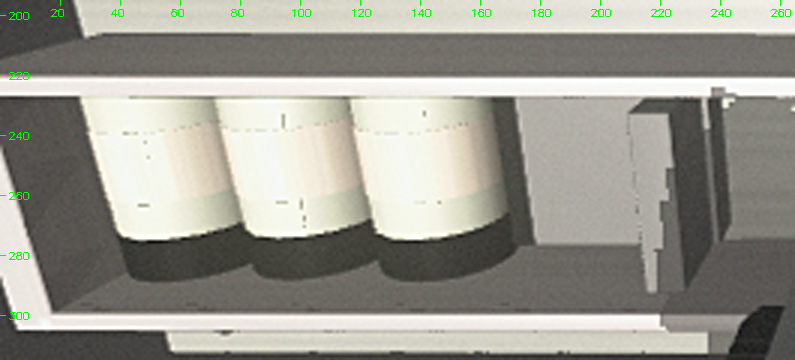

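Run:
```python
from h import *;import pickle
np.set_printoptions(precision=4,suppress=True)
w=pickle.load(open("w10.pkl","rb"))["wrist"]
C=lambda x,y:((x+.5)/3-.5,195+(y+.5)/3-.5)
u=np.radians(94.0);ex=np.array([np.cos(u),np.sin(u),0]);ey=np.array([-ex[1],ex[0],0])
st=[onplane(w,C(4,150),.126),onplane(w,C(52,313),.126)]
ends=[onplane(w,(353.5,222),.126)]
e=0
print("stop inner",st,"lane yaw check",[s@ex for s in st],"open end x",[s@ex for s in ends])
s0=np.mean([s@ex for s in st]);
yc=np.mean([onplane(w,C(300,97),.126)@ey,onplane(w,C(300,313),.126)@ey])
for n,p in{"fin front far":C(628,110),"fin front near":C(646,291),"fin back far":C(667,112),"fin back near":C(683,291)}.items():
    X=onplane(w,p,.122);print(n,X@ex-s0,X@ey-yc)
for n,p in{"basetop near toe":C(536,244),"basetop near rear":C(642,244)}.items():
    X=onplane(w,p,.088);print(n,X@ex-s0,X@ey-yc)
from rig import env
s=env.observe();print(s["q"],s["position"]);plan(s,[.5225,-.340,.2626],0)
```

```text
stop inner [array([0.5751, 0.3068, 0.126 ]), array([0.5247, 0.3041, 0.126 ])] lane yaw check [np.float64(0.26589329523901534), np.float64(0.266783111611805)] open end x [np.float64(-0.02662747528693606)]
fin front far -0.17322719685942123 -0.028074436325535412
fin front near -0.17278226882391212 0.027681013373195285
fin back far -0.18400763677995224 -0.02750522845933534
fin back near -0.18369739812940436 0.02766824568196835
basetop near toe -0.1262550939094106 0.028101831286872825
basetop near rear -0.1610023877411877 0.028062369342851112
[-7.0813 27.2519 63.3513  0.0073 89.3857 78.7927] [0.6056 0.0432 0.2624]
shift units [-1.105  3.762 -0.003] turn units [ 0.0001 -0.0002 -0.9542] min rows 6.273796843500932 8.025613288543695
```

```bash
python3 -m pendant '[[[-0.13,0.47,0],[0,0,0]],[[-0.14,0.47,0],[0,0,0]],[[-0.14,0.47,0],[0,0,0]],[[-0.14,0.47,0],[0,0,0]],[[-0.14,0.47,0],[0,0,0]],[[-0.14,0.47,0],[0,0,0]],[[-0.14,0.47,0],[0,0,0]],[[-0.14,0.47,0],[0,0,0]],[[0,0,0],[0,0,0]]]' -1 40
python3 -m pendant '[[[0,0,0],[0,0,-0.1]],[[0,0,0],[0,0,-0.1]],[[0,0,0],[0,0,-0.1]],[[0,0,0],[0,0,-0.1]],[[0,0,0],[0,0,-0.1]],[[0,0,0],[0,0,-0.1]],[[0,0,0],[0,0,-0.1]],[[0,0,0],[0,0,-0.1]],[[0,0,0],[0,0,-0.1]],[[0,0,0],[0,0,-0.1]],[[0,0,0],[0,0,-0.1]],[[0,0,0],[0,0,-0.1]],[[0,0,0],[0,0,0]],[[0,0,0],[0,0,0]]]'
python3 - <<'E'
from rig import env;from h import *;import pickle
d={n:env.get_image(n) for n in("wrist","scene","side")};pickle.dump(d,open("w11.pkl","wb"))
for n in d:cv2.imwrite(f"pics/{n}11.png",d[n]["image"][:,:,::-1])
E
```

```text
time_s: 22.85
position: [0.521, -0.3429, 0.2616]
tool_rot: [[0.998, 0.068, -0.001], [0.068, -0.998, 0.0], [-0.001, -0.0, -1.0]]
ft_force: [-0.3, 1.1, -0.6]
grip_width: -0.0
time_s: 24.6
position: [0.522, -0.34, 0.2623]
tool_rot: [[-0.374, 0.928, 0.0], [0.928, 0.374, 0.0], [0.0, 0.0, -1.0]]
ft_force: [0.2, 0.5, -0.9]
grip_width: -0.0001
```

View pics/wrist11.png

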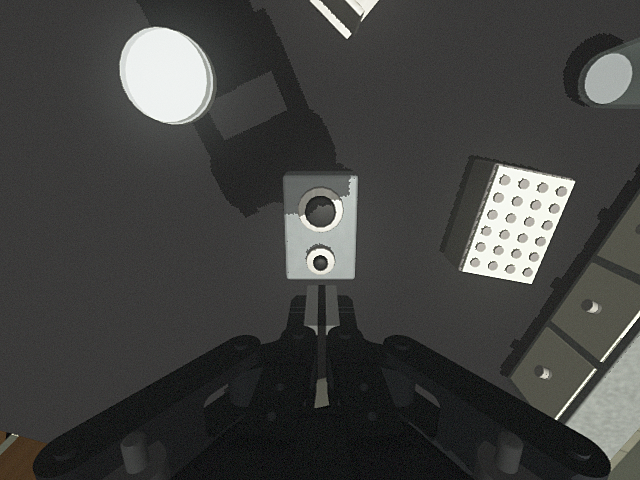

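The jog button top is at about (320,211) and the stop button at (320,263). The box is aligned with the tool and the gripper is shut.

Run:
```python
from h import *;import pickle
from rig import env
np.set_printoptions(precision=4,suppress=True)
W=pickle.load(open("w11.pkl","rb"));w=W["wrist"];w5=pickle.load(open("w5.pkl","rb"))
i=cv2.imread("pics/wrist11.png");crop(i,275,160,100,130,5.5,"pics/w11a.png")
print(onplane(w,(320.5,211),.063),onplane(w,(320,263),.058),tri(w,(320.5,211),w5,(512.6,318.8)))
g=cv2.cvtColor(i,cv2.COLOR_BGR2GRAY)
m=(g[185:240,295:345]<75).astype(np.uint8);n,l,st,c=cv2.connectedComponentsWithStats(m);print(st,c+[295,185])
```

```text
[ 0.5201 -0.3386  0.063 ] [ 0.5413 -0.3926  0.058 ] (array([ 0.5209, -0.3403,  0.0571]), [np.float64(0.4958326912011483), np.float64(0.47626545043383445)])
[[   0    0   50   55 2266]
 [  17    3    1    1    1]
 [  19    2    4    1    4]
 [  28    2    3    1    3]
 [  32    3    1    1    1]
 [  34    3    1    1    1]
 [  10    5    4    3    4]
 [  15    4    1    1    1]
 [  37    5    2    2    2]
 [  40    7    3    3    3]
 [  10   11   31   31  463]
 [  33   34    1    1    1]] [[319.8583 212.6955]
 [312.     188.    ]
 [315.5    187.    ]
 [324.     187.    ]
 [327.     188.    ]
 [329.     188.    ]
 [306.5    190.75  ]
 [310.     189.    ]
 [332.5    190.5   ]
 [336.     193.    ]
 [317.6825 209.5637]
 [328.     219.    ]]
```

View pics/w11a.png

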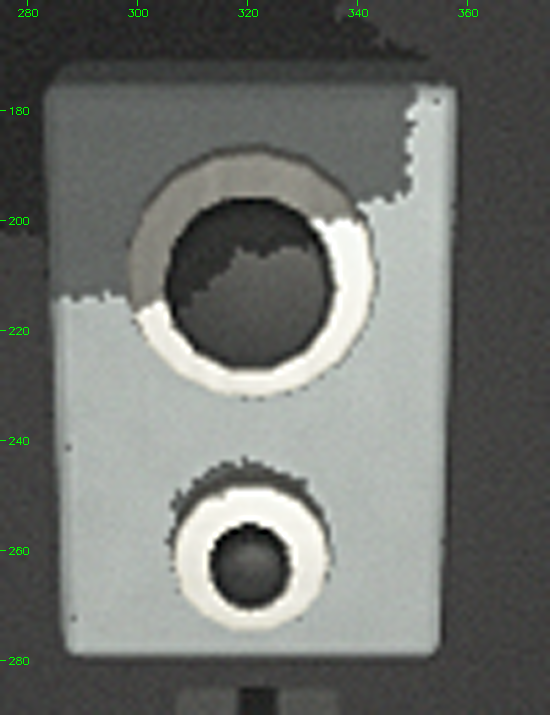

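```bash
python3 -m pendant '[[[0.017,-0.015,0.4],[0,0,0]],[[0,0,0.5],[0,0,0]],[[0,0,0.45],[0,0,0]],[[0,0,0.25],[0,0,0]],[[0,0,0.1],[0,0,0]],[[0,0,0],[0,0,0]],[[0,0,0],[0,0,0]]]'
python3 - <<'E'
from rig import env;from h import *;import pickle
d={n:env.get_image(n) for n in("wrist","side")}
for n in d:cv2.imwrite(f"pics/{n}12.png",d[n]["image"][:,:,::-1])
crop(cv2.imread("pics/side12.png"),340,240,140,130,5,"pics/side12z.png")
E
```

```text
time_s: 25.62
position: [0.5201, -0.3402, 0.0934]
tool_rot: [[-0.375, 0.927, 0.002], [0.927, 0.375, -0.002], [-0.002, 0.001, -1.0]]
ft_force: [-0.6, 1.0, -0.2]
grip_width: 0.0001
```

View pics/side12z.png

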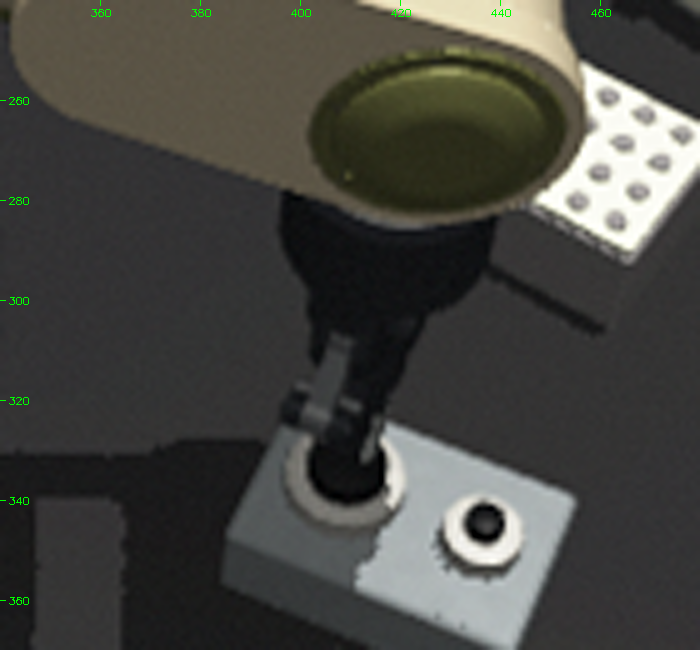

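View pics/wrist12.png

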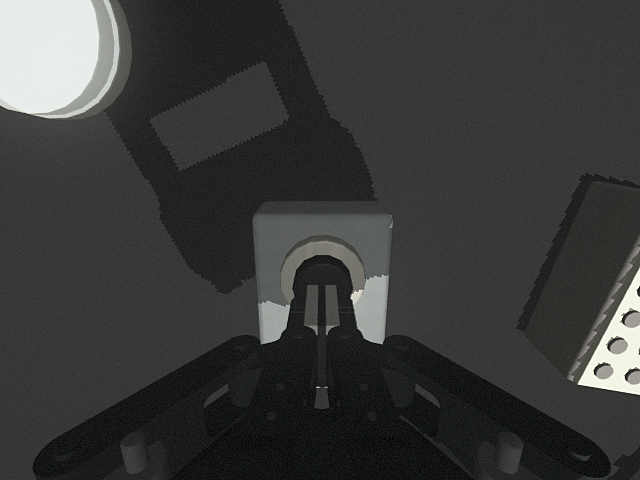

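The shut fingers are over the jog button at about (322,280), well clear of the stop button. I'll press down.

```bash
python3 -m pendant '[[[0,0,0.06],[0,0,0]],[[0,0,0.05],[0,0,0]],[[0,0,0],[0,0,0]]]'
python3 -m pendant '[[[0,0,0.04],[0,0,0]],[[0,0,0.03],[0,0,0]],[[0,0,0],[0,0,0]]]'
```

```text
time_s: 26.1
position: [0.5196, -0.3397, 0.0809]
tool_rot: [[-0.375, 0.927, -0.0], [0.927, 0.375, 0.0], [0.0, -0.0, -1.0]]
ft_force: [-0.2, 0.2, 2.6]
grip_width: -0.0002
time_s: 26.48
position: [0.5197, -0.3398, 0.075]
tool_rot: [[-0.375, 0.927, 0.001], [0.927, 0.375, -0.001], [-0.001, 0.0, -1.0]]
ft_force: [-3.1, 1.3, 10.0]
grip_width: -0.0
```

```bash
python3 -m pendant '[[[0,0,0.005],[0,0,0]],[[0,0,0],[0,0,0]],[[0,0,0],[0,0,0]],[[0,0,0],[0,0,0]],[[0,0,0],[0,0,0]],[[0,0,0],[0,0,0]],[[0,0,0],[0,0,0]],[[0,0,0],[0,0,0]],[[0,0,0],[0,0,0]],[[0,0,0],[0,0,0]],[[0,0,0],[0,0,0]],[[0,0,0],[0,0,0]],[[0,0,0],[0,0,0]],[[0,0,0],[0,0,0]],[[0,0,0],[0,0,0]],[[0,0,0],[0,0,0]],[[0,0,0],[0,0,0]],[[0,0,0],[0,0,0]],[[0,0,0],[0,0,0]],[[0,0,0],[0,0,0]]]'
python3 -m pendant '[[[0,0,0],[0,0,0]],[[0,0,0],[0,0,0]],[[0,0,0],[0,0,0]],[[0,0,0],[0,0,0]],[[0,0,0],[0,0,0]],[[0,0,0],[0,0,0]],[[0,0,0],[0,0,0]],[[0,0,0],[0,0,0]],[[0,0,0],[0,0,0]],[[0,0,0],[0,0,0]],[[0,0,0],[0,0,0]],[[0,0,0],[0,0,0]]]'
python3 -m pendant '[[[0,0,-0.1],[0,0,0]],[[0,0,-0.2],[0,0,0]],[[0,0,-0.4],[0,0,0]],[[0,0,-0.5],[0,0,0]],[[0,0,-0.5],[0,0,0]],[[0,0,0],[0,0,0]],[[0,0,0],[0,0,0]]]'
python3 - <<'E'
from rig import env;from h import *;import pickle
d={n:env.get_image(n) for n in("wrist","scene","side")}
for n in d:cv2.imwrite(f"pics/{n}13.png",d[n]["image"][:,:,::-1])
crop(cv2.imread("pics/side13.png"),190,120,180,140,4.4,"pics/side13z.png")
E
```

```text
time_s: 28.98
position: [0.5197, -0.3398, 0.0749]
tool_rot: [[-0.376, 0.927, 0.001], [0.927, 0.376, -0.001], [-0.001, 0.0, -1.0]]
ft_force: [-3.5, 4.0, 12.7]
grip_width: -0.0004
time_s: 30.48
position: [0.5197, -0.3398, 0.075]
tool_rot: [[-0.376, 0.927, 0.001], [0.927, 0.376, -0.001], [-0.001, 0.0, -1.0]]
ft_force: [-3.1, 1.9, 13.5]
grip_width: -0.0001
time_s: 31.35
position: [0.5193, -0.3395, 0.2425]
tool_rot: [[-0.375, 0.927, -0.001], [0.927, 0.375, 0.001], [0.002, -0.001, -1.0]]
ft_force: [0.2, 0.3, -1.2]
grip_width: 0.0001
```

View pics/side13z.png

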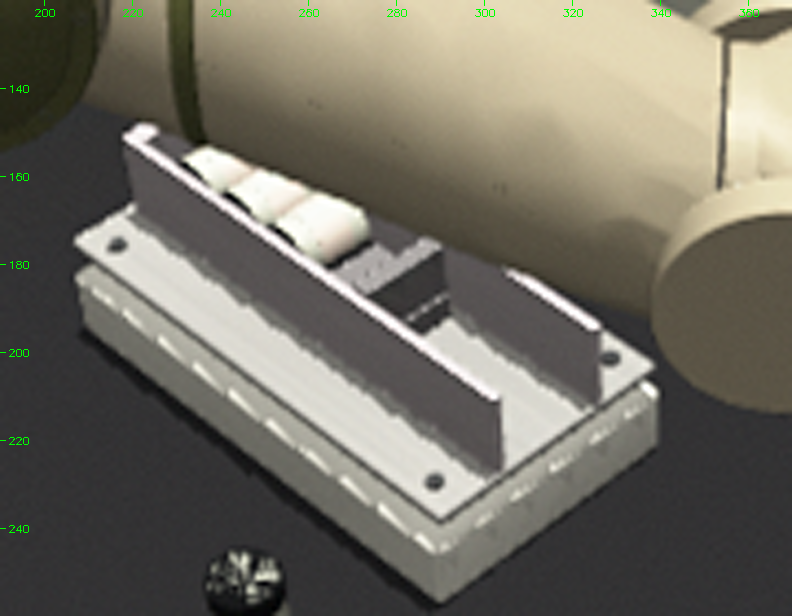

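View pics/scene13.png

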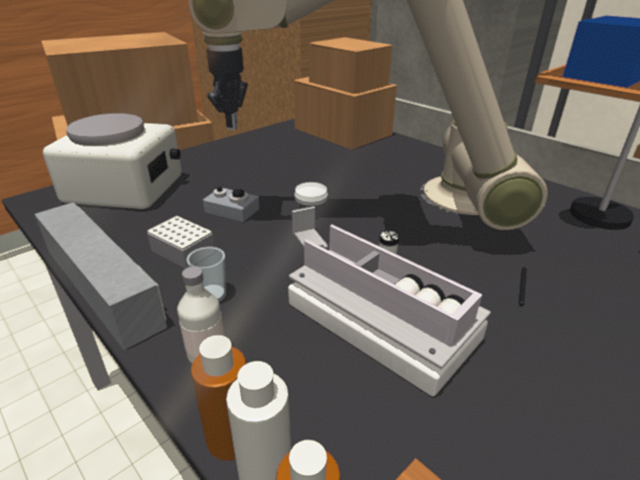

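View pics/wrist13.png

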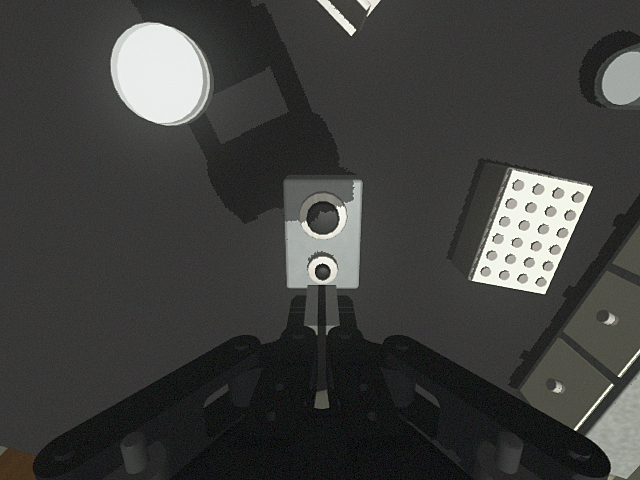

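The row is still snug with the chock behind it, the jog button is up and the arm is clear. I'm handing in.

```bash
python3 -c "
from rig import env
print(env.close_job())"
```

```text
the job is handed in; nothing more can be done
None
```

The chock is set in the lane with the three jars snug against the end stop, and the jog button was held down and released. The job is handed in; it reports no verdict.

**What I did:** I lifted the chock out of the bracket by its ends and set it on the bench, then took it again across the fin. I lowered it into the lane and pushed it up until the push force rose to about 10 N, then let go. With the fingers shut I held the jog button down at 10–13 N for about 4 s, then raised the arm clear. The run took about 31 s of the 70 s allowed.

**Last checks:**
- **Chock and jars:** after release the toe measured about 118.4 mm short of the stop, against 119.6 mm nominal. It was centred to under 0.5 mm and square to the lane. The pictures after the jog press show it flat with the jars still touching.
- **Jog button:** the fingers came down to where a full 7 mm press puts them, at more than the 6 N needed. The picture afterwards shows it up again. I did not read the button's travel directly.
- **Stop button and bystanders:** the fingers stayed clear of the small stop button. The spare jar, beaker, dishes and tip box look unmoved in the pictures; I did not measure their positions.

**Disagreements:**
- Triangulating the jog button top gave 57–62 mm, against the 63 mm stated. Touch contact agreed with the stated height.
- The first camera estimate of the stop-end corner was several millimetres off the later wrist-camera fit, so I used the later one.

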